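# Make up the microscopy and titration trays

### The arm

A 7-joint arm with a two-finger parallel gripper is mounted at the origin on the work surface. World frame = base frame: x ahead of the robot, y to its left, z up, the work surface at z = 0. Lengths are in m, angles in rad, forces in N, time in s.
With the tool pointing down it reaches from about 0.425 to 0.875 m from the base axis. Payload 9.9 kg.
Tool frame: the origin (TCP) lies on the centre line of the jaws, within the pads' length; the fingertips stand 8 mm ahead of it and the grasp point (between the pads) lies 11 mm behind it; z points along the fingers, y is the line along which they close (so a half turn about z gives the same grasp; the last joint's range is limited). The gripper opens to 85 mm and grips with 20 to 120 N. Pads are 22 mm wide; open, the fingers measure 114 mm over their backs; the gripper's body (76 mm by 85 mm) begins 54 mm behind the grasp point. The pads swing forward as they close: fully open they stand 13 mm farther back than shut.
Start: joints at [-1.34, 0.576, 0.025, 1.437, -0.015, 1.129, -0.057], TCP at [0.209, 0.642, 0.239] pointing down, gripper open.
Joint ranges: [-2.76, 2.76], [-0.34, 2.15], [-1.52, 1.57], [0.19, 2.46], [-1.09, 4.23], [0.17, 1.99], [-2.82, 2.82]. Speed limits (rad/s): [2.22, 2.22, 3.01, 3.01, 3.14, 3.14, 3.14].

### API

Orientations are given as [roll, pitch, yaw] about the fixed x, y, z axes, in that order (R = Rz(yaw) Ry(pitch) Rx(roll)).
In Python, from bench import get_obs, viewer, r gives the robot as it stands.
- The arm moves only by the tool drive_tool, never from a script. Its argument "motion" is a list of rows, each a list of 5 numbers: the opening, from 0 (shut) to 1 (fully open), then the shift along the world's x, y, z in cm, then the turn about the world's z in rad. A call has exactly 10 rows; each row is the pose to reach, as a shift and turn from the pose commanded when the call began; what a row does not reach only later rows make up. A row lasts 1/10 s, in which the tool goes at most 50 mm and 8.59 degrees, less where a joint would pass 70% of its speed; a pose out of reach is approached as far as the arm can. A call with a gripper value outside its range is refused whole. The fingers move at their own pace and stop on an object; "squeeze" is the grip in N (left out, the last holds). Time passes only in rows, so rows that repeat a pose let the fingers close, or fill a call up. It gives the time, the measured TCP pose, the force, the opening and the grip force at its end, in the units of the state.
- get_obs(): the state, without advancing time (a new reading comes with each control period).
- viewer.capture(name): name is "scene" or "top" or "wrist"; returns (picture, depth): 480x640x3 uint8, red, green, blue; 480x640 float32, m along the optical axis (not along the pixel's ray), 0 where there is no reading.
- viewer.camera_model(name): a dict with "mtx" (3x3 intrinsics, pixels), "dist" ([k1, k2, p1, p2, k3] as OpenCV has them; the pictures are not rectified), "rvec" (rotation vector, rad) and "tvec" (3), from world to camera coordinates, as OpenCV has them. Camera axes: x right, y down, z forward; pixel columns grow to the right and rows downward; lengths in m; the calibration is good to about 2 mm. A picture is of the moment at which its call begins: read the wrist's pose just before it. camera_model takes no time and is no camera call; for the wrist camera it gives the pose at the moment of the call.
- r.finish_job(): hands the job in; it is judged then, once.
The state is a dict: "clock": time; "qpos": joint angles; "dq": joint speeds; "joint_efforts": joint torques, N m; "eef_pos": TCP position; "eef_rot": TCP orientation; "wrist_force": force on the tool from outside, world axes, zero at the start; "wrist_torque": the same for the moment, N m; "opening": opening from 0.0 (shut) to 1.0 (fully open); "finger_force": force on a finger pad.
Only numpy, scipy, OpenCV 4.12 (cv2) and the standard library are available. Lean on these libraries where they do the work, as an engineer would, in place of code of your own. Each camera call takes 0.05 s, during which the arm holds its last target. There are 200 camera calls.

### The job

Make up the two practical trays from the stock on the bench. The tray with three compartments gets the microscopy kit: the middle slide box of the packed row, standing on end as before in the long compartment, with the dropper bottle and the small beaker in the two small compartments, one in each; the long tray with two compartments gets the titration kit: the conical flask and the large beaker, one in each. The slide boxes stand too tight to be gripped in the row, so tip the middle one outward by its top before you lift it, leave the other two boxes standing where they are, set the glass down gently, and finish with everything upright, nothing knocked over on the way.

Things in the scene. Friction and masses are not known exactly. Their poses are not given: they have to be found in the camera images.
- slide_box_middle: Middle of the row of three equal boxes: black plastic slide box, a block 84 mm deep (x) x 34 mm thick (y) x 97 mm tall (z), 180 g, white label on its top end; origin at the centre of its underside. 1.5 mm of play each side, 84 mm is too deep to grasp. A fingertip behind its back (+x) face can pull its top to -x: it tips about its lower front edge, balances at 41 degrees, then rests at about 50 degrees on the rack's front wall and can be gripped across the 34 mm.
- slide_box_left: Slide box at the +y end of the row; it stays where it is: black plastic slide box, a block 84 mm deep (x) x 34 mm thick (y) x 97 mm tall (z), 180 g, white label on its top end; origin at the centre of its underside.
- slide_box_right: Slide box at the -y end of the row; it stays where it is: black plastic slide box, a block 84 mm deep (x) x 34 mm thick (y) x 97 mm tall (z), 180 g, white label on its top end; origin at the centre of its underside.
- slide_rack: Shallow open tray of light wood, fixed, 131 mm (x) x 116 mm (y), walls 4 mm thick and 32 mm high, floor 4 mm thick; origin at the centre of its underside. The three boxes stand in it side by side along its y axis, 35.5 mm apart, centres at x = +15 mm: 34.5 mm of free floor in front of the row (-x, the robot's side), 4.5 mm behind.
- dropper_bottle: Amber glass stain bottle with a paper label, black collar and black rubber teat, 94 mm tall in all; body 36 mm in diameter up to 60 mm height, shoulder to 67 mm, collar 23 mm in diameter from 67 to 78 mm, teat 15 mm; 70 g; origin at the centre of its underside.
- small_beaker: Small clear glass beaker, 38 mm in diameter (41 mm at the rim), 72 mm tall, open at the top, white printed marks; 45 g; origin at the centre of its underside.
- large_beaker: Large clear glass beaker, 60 mm in diameter (63 mm at the rim), 85 mm tall, open at the top, white printed marks; 85 g; origin at the centre of its underside.
- conical_flask: Clear glass conical flask, 110 mm tall, 64 mm in diameter at the foot, tapering to a straight neck 26 mm in diameter from 70 to 107 mm height with a 31 mm rim above; 80 g; origin at the centre of its underside.
- microscopy_tray: Grey plastic tray, fixed, nearly square, 140 mm (x) x 132 mm (y), small lug at each x end, three compartments; walls and dividers 4 mm thick, 22 mm high, floor 4 mm thick; origin at the centre of its underside. Long compartment 132 mm (x) x 56 mm (y), centre at x = 0, y = -34 mm. Two small ones 64 mm x 64 mm, centres at x = -34 and +34 mm, y = +30 mm.
- titration_tray: Grey plastic tray, fixed to the bench, long and narrow, 192 mm (x) x 98 mm (y) with a small lug at each x end, two equal compartments of 90 mm x 90 mm with centres at x = -47 and +47 mm, y = 0; walls and divider 4 mm thick and 22 mm high, floor 4 mm thick; origin at the centre of its underside.
Mind the look-alikes: they are no part of the job. What is shaped like the large_beaker but red is not meant.

How it is judged:
On the way:
1. the middle slide box is tipped by more than 14 degrees while its foot is still on the slide rack's floor (angle between slide_box_middle's own z axis and vertical above 0.25 rad and horizontal distance between slide_box_middle and slide_rack below 0.06 m and z of slide_box_middle in the frame of slide_rack below 0.045 m), for 0.1 s.
At the end, for the whole second after the job is handed in: Slide box in the long compartment (27 mm lengthwise, 14 mm across), bottle and small beaker one in each small compartment (15 mm), flask and large beaker one in each of the long tray (18 mm), other boxes in place (20 mm); all upright within 5.7 degrees, on the floor within 6 mm, released, at rest (x of slide_box_middle in the frame of microscopy_tray between -0.027 and 0.027 m and y of slide_box_middle in the frame of microscopy_tray between -0.048 and -0.02 m and z of slide_box_middle in the frame of microscopy_tray between 0 and 0.01 m and ((x of dropper_bottle in the frame of microscopy_tray between 0.0185 and 0.0495 m and y of dropper_bottle in the frame of microscopy_tray between 0.0145 and 0.0455 m and z of dropper_bottle in the frame of microscopy_tray between 0 and 0.01 m and x of small_beaker in the frame of microscopy_tray between -0.0495 and -0.0185 m and y of small_beaker in the frame of microscopy_tray between 0.0145 and 0.0455 m and z of small_beaker in the frame of microscopy_tray between 0 and 0.01 m) or (x of dropper_bottle in the frame of microscopy_tray between -0.0495 and -0.0185 m and y of dropper_bottle in the frame of microscopy_tray between 0.0145 and 0.0455 m and z of dropper_bottle in the frame of microscopy_tray between 0 and 0.01 m and x of small_beaker in the frame of microscopy_tray between 0.0185 and 0.0495 m and y of small_beaker in the frame of microscopy_tray between 0.0145 and 0.0455 m and z of small_beaker in the frame of microscopy_tray between 0 and 0.01 m)) and ((x of conical_flask in the frame of titration_tray between 0.029 and 0.065 m and y of conical_flask in the frame of titration_tray between -0.018 and 0.018 m and z of conical_flask in the frame of titration_tray between 0 and 0.01 m and x of large_beaker in the frame of titration_tray between -0.065 and -0.029 m and y of large_beaker in the frame of titration_tray between -0.018 and 0.018 m and z of large_beaker in the frame of titration_tray between 0 and 0.01 m) or (x of conical_flask in the frame of titration_tray between -0.065 and -0.029 m and y of conical_flask in the frame of titration_tray between -0.018 and 0.018 m and z of conical_flask in the frame of titration_tray between 0 and 0.01 m and x of large_beaker in the frame of titration_tray between 0.029 and 0.065 m and y of large_beaker in the frame of titration_tray between -0.018 and 0.018 m and z of large_beaker in the frame of titration_tray between 0 and 0.01 m)) and x of slide_box_left in the frame of slide_rack between -0.005 and 0.035 m and y of slide_box_left in the frame of slide_rack between 0.0155 and 0.0555 m and z of slide_box_left in the frame of slide_rack between 0 and 0.01 m and x of slide_box_right in the frame of slide_rack between -0.005 and 0.035 m and y of slide_box_right in the frame of slide_rack between -0.0555 and -0.0155 m and z of slide_box_right in the frame of slide_rack between 0 and 0.01 m and angle between each of slide_box_middle, dropper_bottle, small_beaker, conical_flask, large_beaker, slide_box_left, slide_box_right's own z axis and vertical below 0.1 rad and linear speed of each of slide_box_middle, dropper_bottle, small_beaker, conical_flask, large_beaker, slide_box_left, slide_box_right below 0.02 m/s and angular speed of each of slide_box_middle, dropper_bottle, small_beaker, conical_flask, large_beaker, slide_box_left, slide_box_right below 0.2 rad/s); the robot touches nothing.
It fails at once if a piece of glassware or the bottle is tipped over (leans more than 40 degrees) (angle between any of dropper_bottle, small_beaker, conical_flask, large_beaker's own z axis and vertical above 0.7 rad).
It fails at once if one of the two slide boxes that stay is tipped (leans more than 20 degrees) or moved from its place by more than 30 mm (angle between any of slide_box_left, slide_box_right's own z axis and vertical above 0.35 rad or distance of any of slide_box_left, slide_box_right from where it was at the start of the episode above 0.03 m).
It fails at once if a piece of glassware or the bottle is dropped (falls free of the fingers at over 0.6 m/s, a drop of about 2 cm) ((contact force between dropper_bottle and the fingers below 0.05 N and linear speed of dropper_bottle above 0.6 m/s) or (contact force between small_beaker and the fingers below 0.05 N and linear speed of small_beaker above 0.6 m/s) or (contact force between conical_flask and the fingers below 0.05 N and linear speed of conical_flask above 0.6 m/s) or (contact force between large_beaker and the fingers below 0.05 N and linear speed of large_beaker above 0.6 m/s)).
It fails at once if a piece of glassware or the bottle is set down hard in a tray (more than 40 N) (contact force between any of dropper_bottle, small_beaker, conical_flask, large_beaker and microscopy_tray above 40 N or contact force between any of dropper_bottle, small_beaker, conical_flask, large_beaker and titration_tray above 40 N).
It also fails if it takes over 144 s, if anything falls off the work surface, if the arm or the gripper's body presses on something with over 40 N, if the wrist force passes 120 N, or if a joint passes its speed limit or range.

## Working session

There is one attempt and no reset: what is moved stays moved. The work goes in short steps, Python scripts to look and compute and a tool call to move; the robot and the scene stay as the last step left them, time stands still between calls to the robot, and variables do not carry over. Pictures are saved under pics/ and viewed, at most 14 in all, crops included, and the job is handed in when it is done.

Besides the shell and the picture viewer there is one more tool, called after "Emit:" by a JSON object that holds its "fn" and its "kwargs". drive_tool: Moves the arm, as the interface text tells. Its arguments: {"type":"object","properties":{"motion":{"type":"array"},"squeeze":{"type":"number"}},"required":["motion"]}

```bash
ls; mkdir -p pics
cat > h.py <<'E'
import numpy as np, cv2
from bench import get_obs, viewer, r
def cap(n):
    m=viewer.camera_model(n); p,d=viewer.capture(n); return p,d,m
def cast(m,uv,z):
    uv=np.array(uv,float).reshape(-1,1,2)
    n=cv2.undistortPoints(uv,np.array(m["mtx"]),np.array(m["dist"])).reshape(-1,2)
    R=cv2.Rodrigues(np.array(m["rvec"],float))[0]; t=np.array(m["tvec"],float).ravel()
    c=-R.T@t; d=np.c_[n,np.ones(len(n))]@R
    return c+d*((z-c[2])/d[:,2])[:,None]
def pts(m,d):
    v,u=np.mgrid[0:480,0:640]
    n=cv2.undistortPoints(np.stack([u,v],-1).reshape(-1,1,2).astype(float),np.array(m["mtx"]),np.array(m["dist"])).reshape(480,640,2)
    P=np.dstack([n*d[...,None],d]); R=cv2.Rodrigues(np.array(m["rvec"],float))[0]
    W=(P-np.array(m["tvec"],float).ravel())@R; W[d==0]=np.nan; return W
def save(n,p): cv2.imwrite("pics/"+n+".png",p[...,::-1])
E
python3 - <<'E'
from h import *
o=get_obs(); print(o["clock"],o["eef_pos"],o["eef_rot"],o["opening"])
for n in("scene","top"):
    p,d,m=cap(n); save(n+"0",p); np.savez(n+"0",p=p,d=d); R=cv2.Rodrigues(np.array(m["rvec"]))[0]; print(n,-R.T@np.array(m["tvec"]).ravel())
E
```

```text
pics
0.0 [0.20884161 0.64142351 0.23846992] [-3.13997506e+00  7.74164623e-05  2.82687713e+00] 1.0009797533826656
scene [ 1.02170452 -0.3297929   0.82608138]
top [ 0.53453361 -0.00991063  0.95144839]
```

View pics/top0.png

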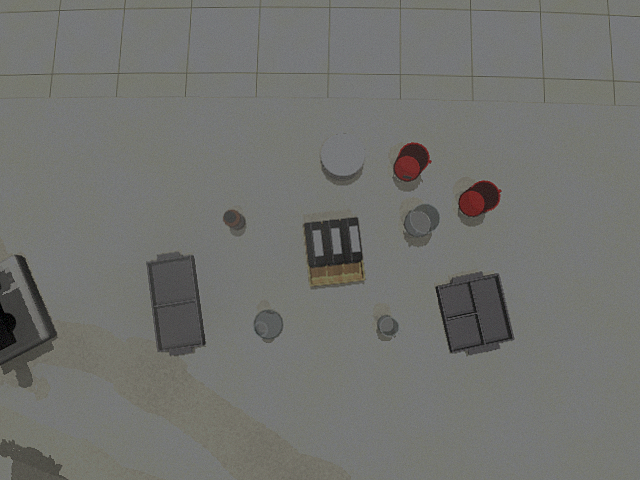

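View pics/scene0.png

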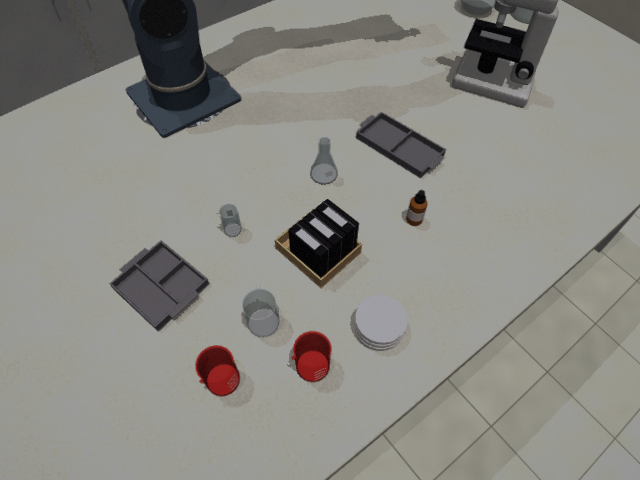

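The top view (up = +x, left = +y) shows:
- **Trays and rack:** titration tray at (176,302), microscopy tray at (474,313) with its long compartment on the right (-y), and the rack at (334,250).
- **Items:** dropper bottle (233,219), flask (268,323), small beaker (387,325), clear large beaker (421,220).
- **Look-alikes:** the red beakers at (411,160) and (480,197) are not meant. The clear one at (421,220) fits.

Next I measure and make one enlarged crop.

Run:
```python
from h import *
p=np.load("top0.npz")["p"];d=np.load("top0.npz")["d"];m=viewer.camera_model("top")
W=pts(m,d)
print("table z",np.nanmedian(W[380:440,420:600,2]),np.nanstd(W[380:440,420:600,2]))
for n,(u,v) in dict(bottle=(233,219),flask=(268,323),sb=(387,325),lb=(421,220),micro=(474,313),tit=(176,302),rack=(334,250),red1=(411,160)).items():
    w=W[v-45 if 0 else max(v-22,0):v+22,u-22:u+22]; z=w[...,2]
    k=z>0.025; print(n,"zmax",np.nanpercentile(z,99).round(3),"frac",k.mean().round(2),"med high",np.nanmedian(w[k],0).round(3) if k.any() else None)
hsv=cv2.cvtColor(p,cv2.COLOR_RGB2HSV)
def rect(mask,box,z,k):
    M=np.zeros_like(mask);x0,y0,x1,y1=box;M[y0:y1,x0:x1]=mask[y0:y1,x0:x1]
    M=cv2.morphologyEx(M,cv2.MORPH_CLOSE,np.ones((5,5)));M=cv2.morphologyEx(M,cv2.MORPH_OPEN,np.ones((k,k)))
    c=max(cv2.findContours(M,0,2)[0],key=cv2.contourArea).reshape(-1,2)
    P=cast(m,c,z)[:,:2]
    return cv2.minAreaRect((P*1000).astype(np.float32))
g=cv2.cvtColor(p,cv2.COLOR_RGB2GRAY); dark=((g<95)*255).astype(np.uint8)
print("floor g",g[295,160:190],g[300:330,400])
print("micro",rect(dark,(425,260,525,365),.022,35)); print("tit",rect(dark,(140,240,215,365),.022,35))
wood=((hsv[...,1]>70)*255).astype(np.uint8)|((g<75)*255).astype(np.uint8)
print("rack",rect(wood,(295,205,375,295),.032,9))
black=((g<60)*255).astype(np.uint8); lab=((hsv[...,1]<40)&(g>110))
white=np.zeros_like(g); white[212:268,300:368]=(g[212:268,300:368]>130)*255
for c in cv2.findContours(white,0,2)[0]:
    if 60<cv2.contourArea(c)<500: print("label",cv2.boundingRect(c),(np.array(cv2.minAreaRect((cast(m,c.reshape(-1,2),.101)[:,:2]*1000).astype(np.float32))[0])),cv2.contourArea(c))
a=cv2.resize(p[125:360,140:525],None,fx=2.05,fy=2.05,interpolation=cv2.INTER_CUBIC); a=np.clip(a*1.5,0,255).astype(np.uint8); save("crop",a)
```

```text
table z -0.0007979486221303384 0.0016931190210659444
bottle zmax 0.09 frac 0.16 med high [0.66  0.192 0.062]
flask zmax 0.109 frac 0.26 med high [0.453 0.115 0.054]
sb zmax 0.072 frac 0.11 med high [ 0.452 -0.128  0.067]
lb zmax 0.085 frac 0.28 med high [ 0.671 -0.194  0.066]
micro zmax 0.023 frac 0.0 med high None
tit zmax 0.022 frac 0.0 med high None
rack zmax 0.103 frac 0.82 med high [ 0.608 -0.01   0.1  ]
red1 zmax 0.085 frac 0.34 med high [ 0.793 -0.168  0.063]
floor g [77 75 78 80 80 77 73 81 78 82 80 78 79 77 77 81 81 74 84 79 77 81 78 75
 74 77 79 80 78 76] [112 117 118 117 118 116 115 118 120 114 119 116 115 118 117 114 119 119
 121 117 117 117 121 117 121 119 122 119 112 120]
micro ((481.7939147949219, -304.1329345703125), (155.73922729492188, 133.2141571044922), 1.0627609491348267)
tit ((486.46881103515625, 318.09967041015625), (208.07781982421875, 104.26703643798828), 9.834585189819336)
rack ((601.9149169921875, -12.39312744140625), (132.5608367919922, 113.33580017089844), 6.592975616455078)
```

View pics/crop.png

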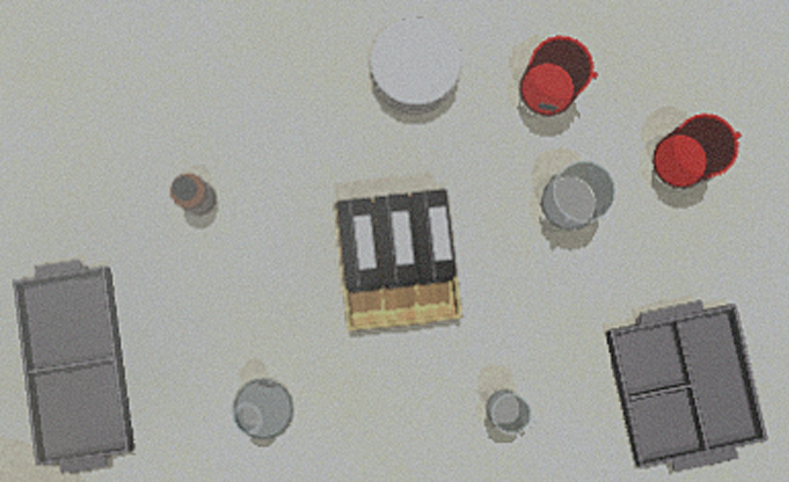

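The crop confirms the identities: clear large beaker at crop (577,195), clear small beaker (508,410), flask (263,408) with its neck to the lower left, bottle (190,190). The three boxes have white labels, and the middle one is at (402,240). I'll refine the positions from the depth of the rims.

```bash
cat > rim.py <<'E'
from h import *
def circ(W,box,z0,z1):
    x0,y0,x1,y1=box; w=W[y0:y1,x0:x1].reshape(-1,3); w=w[(w[:,2]>z0)&(w[:,2]<z1)]
    (c,rad)=cv2.minEnclosingCircle((w[:,:2]*1000).astype(np.float32)); return len(w),np.round(c,1),round(rad*2,1),(w[:,:2].mean(0)*1000).round(1)
E
python3 - <<'E'
from rim import *
p=np.load("top0.npz")["p"];d=np.load("top0.npz")["d"];m=viewer.camera_model("top");W=pts(m,d)
print("bottle",circ(W,(215,200,250,240),.08,.1)); print("bottle body",circ(W,(215,200,250,240),.04,.066))
print("flask",circ(W,(245,300,295,350),.1,.115),circ(W,(245,300,295,350),.004,.03))
print("sb",circ(W,(370,305,405,345),.066,.08),circ(W,(370,305,405,345),.005,.08))
print("lb",circ(W,(398,196,445,242),.078,.095))
def tray(n,box,yaw,ly,lx,lug,z0,z1,c):
    x0,y0,x1,y1=box; w=W[y0:y1,x0:x1].reshape(-1,3); w=w[(w[:,2]>z0)&(w[:,2]<z1)][:,:2]
    a=np.deg2rad(yaw);R=np.array([[np.cos(a),-np.sin(a)],[np.sin(a),np.cos(a)]])
    q=(w-c)@R
    y=np.percentile(q[:,1],[1,99]); k=np.abs(q[:,1]-y.mean())>lug; x=np.percentile(q[k,0],[1,99])
    ctr=c+R@[x.mean(),y.mean()]
    # yaw from the long sides
    s=[]
    for yy in y:
        e=q[np.abs(q[:,1]-yy)<.008]; vx,vy,_,_=cv2.fitLine((e*1000).astype(np.float32),cv2.DIST_HUBER,0,.01,.01).ravel(); s.append(np.rad2deg(np.arctan(vy/vx)))
    print(n,len(w),"ctr",(ctr*1000).round(1),"ext",(np.ptp(x)*1000).round(1),(np.ptp(y)*1000).round(1),"dyaw",np.round(s,2))
    cs=cast(m,c0[n],zc[n]); print("   corners",(cs.mean(0)*1000).round(1),(np.linalg.norm(cs[[0,1]]-cs[[1,2]],axis=1)*1000).round(0))
f=lambda L:np.array(L)/2.05+[140,125]
c0=dict(micro=f([(607,331),(735,304),(766,439),(638,467)]),tit=f([(14,282),(108,267),(132,453),(38,465)]),rack=f([(336,200),(446,190),(460,318),(349,332)]))
zc=dict(micro=.022,tit=.022,rack=.032)
tray("micro",(425,260,525,365),12.8,132,140,.045,.014,.03,np.array([.48,-.304]))
tray("tit",(140,240,215,365),7.5,98,192,.035,.014,.03,np.array([.486,.318]))
tray("rack",(295,205,375,295),6.3,116,131,0,.022,.045,np.array([.602,-.012]))
w=W[205:295,295:375].reshape(-1,3);w=w[w[:,2]>.09]; print("boxes top",cv2.minAreaRect((w[:,:2]*1000).astype(np.float32)))
E
```

```text
bottle (46, array([663.6, 197.4]), 14.1, array([663. , 196.7]))
bottle body (165, array([663.1, 197.2]), 36.2, array([660.4, 192.3]))
flask (118, array([447.4, 123.2]), 30.2, array([447. , 123.7])) (242, array([454.1, 110. ]), 83.8, array([453.1, 112.3]))
sb (122, array([ 453.6, -125.2]), 44.4, array([ 453.5, -125.3])) (285, array([ 453.6, -125.2]), 44.4, array([ 454. , -125.2]))
lb (193, array([ 665.9, -187.9]), 66.9, array([ 667.7, -191.7]))
micro 1210 ctr [ 482.2 -307.4] ext 139.7 131.8 dyaw [-0.32 -0.05]
   corners [ 481.8 -306.    22. ] [133. 138.]
tit 983 ctr [487.1 321.3] ext 190.2 103.6 dyaw [2.15 2.05]
   corners [485.4 317.6  22. ] [100. 191.]
rack 271 ctr [600.9 -11. ] ext 128.4 117.6 dyaw [0.17 2.28]
   corners [601.3 -12.5  32. ] [112. 130.]
boxes top ((616.88623046875, -8.785545349121094), (82.46121215820312, 105.1970443725586), 7.965243816375732)
```

Emit:
{"fn": "drive_tool", "kwargs": {"motion": [[0.7,3,-6,0,0.05],[0.7,5,-10.5,-0.5,0.1],[0.7,7,-15,-1,0.15],[0.7,9,-19.5,-1.5,0.2],[0.7,11,-24,-2,0.25],[0.7,13,-28.5,-2.5,0.3],[0.7,15,-33,-3,0.35],[0.7,17,-37.5,-3.5,0.4],[0.7,19,-42,-4,0.44],[0.7,21,-46.5,-4,0.48]], "squeeze": 25}}

```text
clock: 1.1
eef_pos: [0.4141, 0.1859, 0.1991]
eef_rot: [-3.141, -0.001, -2.974]
wrist_force: [0.7, 0.8, -0.2]
opening: 0.702
finger_force: 0.0
```

Emit:
{"fn": "drive_tool", "kwargs": {"motion": [[0.7,1.4,-2.6,0,0],[0.7,2.9,-5.3,0,0],[0.7,2.9,-5.3,0,0],[0.7,2.9,-5.3,0,0],[0.7,2.9,-5.3,0,0],[0.7,2.9,-5.3,0,0],[0.7,2.9,-5.3,0,0],[0.7,2.9,-5.3,0,0],[0.7,2.9,-5.3,0,0],[0.7,2.9,-5.3,0,0]]}}

```text
clock: 2.1
eef_pos: [0.443, 0.1351, 0.1996]
eef_rot: [-3.142, 0.0, -2.976]
wrist_force: [0.6, -1.3, -0.5]
opening: 0.701
finger_force: 0.0
```

Run:
```python
from rim import *
p,d,m=cap("wrist"); save("w1",p); W=pts(m,d); o=get_obs(); print(o["eef_pos"],o["eef_rot"])
z=W[...,2]; k=(z>.1)&(z<.116); print(k.sum()); 
if k.any(): print(cv2.minEnclosingCircle((W[k][:,:2]*1000).astype(np.float32)))
```

```text
[0.44299077 0.13502558 0.19952992] [-3.14158129e+00 -6.77808543e-05 -2.97627182e+00]
3410
((531.9702758789062, 40.63959503173828), 135.68630981445312)
```

View pics/w1.png

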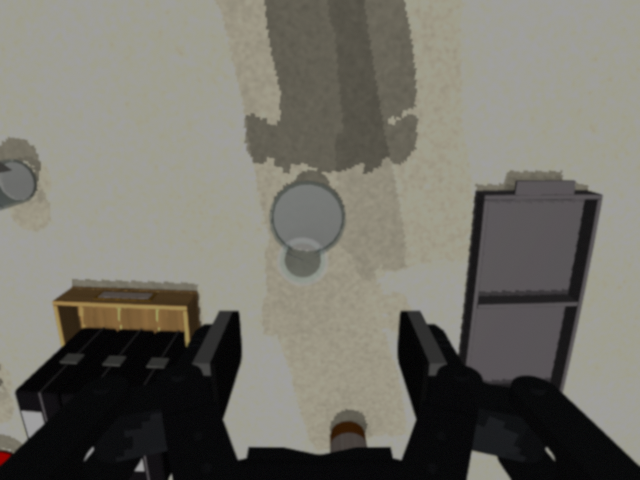

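The wrist view shows the flask rim at (302,260), the titration tray on the right and the bottle at (348,430). I'll refine the flask rim locally.

Run:
```python
from rim import *
p,d,m=cap("wrist"); W=pts(m,d)
print("flask",circ(W,(260,170,345,300),.1,.116), "cast rim centre",cast(m,[(302,260)],.11), "foot", cast(m,[(308,218)],.003))
f=lambda L:(cast(m,L,.022)[:,:2]*1000).round(1)
print("tray corners",f([(476,192),(601,195),(564,382),(463,375)]), "divider",f([(472,299),(581,302)]))
```

```text
flask (1245, array([447.4, 126.7]), 30.7, array([448.8, 126.7])) cast rim centre [[0.44635638 0.12629433 0.11      ]] foot [[0.44753071 0.12718237 0.003     ]]
tray corners [[400.6 252.5]
 [384.9 354.7]
 [558.3 387. ]
 [564.1 288.4]] divider [[489.4 274.7]
 [477.2 371.9]]
```

Emit:
{"fn": "drive_tool", "kwargs": {"motion": [[0.7,0.4,-0.8,0,0],[0.7,0.4,-0.8,-2,0],[0.7,0.4,-0.8,-5,0],[0.7,0.4,-0.8,-8,0],[0.7,0.4,-0.8,-10.5,0],[0.7,0.4,-0.8,-12.2,0],[0.7,0.4,-0.8,-12.2,0],[0.2,0.4,-0.8,-12.2,0],[0.1,0.4,-0.8,-12.2,0],[0.1,0.4,-0.8,-12.2,0]], "squeeze": 25}}

```text
clock: 3.2
eef_pos: [0.4477, 0.127, 0.0785]
eef_rot: [3.141, 0.002, -2.977]
wrist_force: [0.5, 0.9, -0.7]
opening: 0.297
finger_force: 36.6
```

Emit:
{"fn": "drive_tool", "kwargs": {"motion": [[0.1,0,0,0,0],[0.1,0,0,0,0],[0.1,0,0,0,0],[0.1,0,0,0,0],[0.1,0,0,0.5,0],[0.1,0,0,1.5,0],[0.1,0,0,3,0],[0.1,0,0,4.5,0],[0.1,0,0,6,0],[0.1,0,0,6,0]]}}

```text
clock: 4.2
eef_pos: [0.4481, 0.1273, 0.1396]
eef_rot: [3.141, 0.004, -2.977]
wrist_force: [-0.5, -1.0, -1.6]
opening: 0.304
finger_force: 34.5
```

Emit:
{"fn": "drive_tool", "kwargs": {"motion": [[0.1,0.5,1,0,0],[0.1,1.3,3,0,0],[0.1,2.3,5.5,0,0],[0.1,3.4,8,0,0],[0.1,4.5,10.5,0,0],[0.1,5.5,13,0,0],[0.1,6.6,15.5,0,0],[0.1,7.6,18,0,0],[0.1,8.2,19.5,0,0],[0.1,8.4,20,0,0]]}}

```text
clock: 5.2
eef_pos: [0.5306, 0.3298, 0.1361]
eef_rot: [3.141, -0.001, -2.974]
wrist_force: [-0.7, 0.5, -1.1]
opening: 0.301
finger_force: 34.5
```

Emit:
{"fn": "drive_tool", "kwargs": {"motion": [[0.1,0,0,0,0],[0.1,0,0,-0.8,0],[0.1,0,0,-1.8,0],[0.1,0,0,-2.8,0],[0.1,0,0,-3.6,0],[0.1,0,0,-4.2,0],[0.1,0,0,-4.6,0],[0.1,0,0,-4.9,0],[0.1,0,0,-5.1,0],[0.1,0,0,-5.2,0]]}}

```text
clock: 6.2
eef_pos: [0.5311, 0.327, 0.0855]
eef_rot: [3.142, 0.0, -2.976]
wrist_force: [-0.0, 0.1, -1.1]
opening: 0.301
finger_force: 34.5
```

Emit:
{"fn": "drive_tool", "kwargs": {"motion": [[0.1,0,0,-0.1,0],[0.1,0,0,-0.2,0],[0.1,0,0,-0.3,0],[0.1,0,0,-0.35,0],[0.1,0,0,-0.35,0],[0.5,0,0,-0.35,0],[0.6,0,0,-0.35,0],[0.6,0,0,-0.35,0],[0.6,0,0,-0.35,0],[0.6,0,0,0.5,0]]}}

```text
clock: 7.2
eef_pos: [0.5304, 0.3266, 0.0899]
eef_rot: [-3.141, -0.002, -2.976]
wrist_force: [-0.2, -0.0, -1.3]
opening: 0.599
finger_force: 0.8
```

Emit:
{"fn": "drive_tool", "kwargs": {"motion": [[0.7,0,0,2,0],[0.7,0,0,5,0],[0.7,0,0,8,0],[0.7,2,-3,8.5,0],[0.7,4,-6,8.5,0],[0.7,7,-8,8.5,0],[0.7,10,-10,8.5,0],[0.7,12,-12,8.5,0],[0.7,13,-13,8.5,0],[0.7,13,-13,8.5,0]]}}

```text
clock: 8.2
eef_pos: [0.6621, 0.1948, 0.1758]
eef_rot: [-3.141, 0.001, -2.98]
wrist_force: [0.1, 1.0, 0.1]
opening: 0.701
finger_force: 0.0
```

Run:
```python
from rim import *
p,d,m=cap("wrist"); W=pts(m,d)
o=get_obs();e=np.array(o["eef_pos"]);print(e)
k=(W[...,2]>.078)&(W[...,2]<.1)&(np.hypot(W[...,0]-e[0],W[...,1]-e[1])<.03); print(k.sum(),np.argwhere(k).mean(0)[::-1],W[k].mean(0))
if k.any(): print(cv2.minEnclosingCircle((W[k][:,:2]*1000).astype(np.float32)))
R=cv2.Rodrigues(np.array(m["rvec"]))[0];t=np.array(m["tvec"]).ravel();print("tcp px",cv2.projectPoints(np.array([[e[0],e[1],.08]]),np.array(m["rvec"]),t,np.array(m["mtx"]),np.array(m["dist"]))[0].ravel())
save("w2",p)
```

```text
[0.66081372 0.19692814 0.17568457]
946 [328.81183932 258.99577167] [0.66230804 0.20127264 0.08611786]
((664.5990600585938, 201.8749237060547), 11.337861061096191)
tcp px [321.80482149 251.98664218]
```

Emit:
{"fn": "drive_tool", "kwargs": {"motion": [[0.7,0.3,0.45,-1,0],[0.7,0.3,0.45,-4,0],[0.7,0.3,0.45,-7,0],[0.7,0.3,0.45,-10,0],[0.7,0.3,0.45,-12.5,0],[0.7,0.3,0.45,-14,0],[0.7,0.3,0.45,-14,0],[0.3,0.3,0.45,-14,0],[0.2,0.3,0.45,-14,0],[0.2,0.3,0.45,-14,0]]}}

```text
clock: 9.25
eef_pos: [0.6648, 0.2019, 0.037]
eef_rot: [3.141, 0.002, -2.976]
wrist_force: [-0.1, 0.5, 2.0]
opening: 0.412
finger_force: 25.6
```

Emit:
{"fn": "drive_tool", "kwargs": {"motion": [[0.2,0,0,0,0],[0.2,0,0,0,0],[0.2,0,0,0.5,0],[0.2,0,0,2,0],[0.2,0,0,4,0],[0.2,0,0,6.5,0],[0.2,0,0,9,0],[0.2,0,0,11.5,0],[0.2,0,0,13,0],[0.2,0,0,13.5,0]]}}

```text
clock: 10.25
eef_pos: [0.665, 0.2015, 0.1737]
eef_rot: [3.141, 0.004, -2.977]
wrist_force: [0.6, 0.3, -1.2]
opening: 0.412
finger_force: 25.4
```

Emit:
{"fn": "drive_tool", "kwargs": {"motion": [[0.2,-0.5,-1.5,0.5,0],[0.2,-1.5,-4.5,0.5,0],[0.2,-2.5,-8,0.5,0],[0.2,-3.8,-11.5,0.5,0],[0.2,-5,-15,0.5,0.02],[0.2,-6.2,-18.5,0.5,0.03],[0.2,-7.4,-22,0.5,0.04],[0.2,-8.5,-25.5,0.5,0.05],[0.2,-9.7,-29,0.5,0.06],[0.2,-10.8,-32.5,0.5,0.06]]}}

```text
clock: 11.25
eef_pos: [0.5538, -0.1259, 0.175]
eef_rot: [3.141, -0.002, -2.917]
wrist_force: [-0.3, -0.7, -0.4]
opening: 0.411
finger_force: 25.5
```

Emit:
{"fn": "drive_tool", "kwargs": {"motion": [[0.2,-1,-3,0,0],[0.2,-2,-6,0,0],[0.2,-3,-9,0,0],[0.2,-4,-12,0,0],[0.2,-4.6,-13.8,0,0],[0.2,-4.8,-14.3,0,0],[0.2,-4.8,-14.3,0,0],[0.2,-4.8,-14.3,0,0],[0.2,-4.8,-14.3,0,0],[0.2,-4.8,-14.3,0,0]]}}

```text
clock: 12.25
eef_pos: [0.5085, -0.2654, 0.1755]
eef_rot: [3.141, 0.0, -2.915]
wrist_force: [-0.0, 0.0, -0.1]
opening: 0.411
finger_force: 25.5
```

Run:
```python
from rim import *
o=get_obs();print(o["eef_pos"],o["eef_rot"])
p,d,m=cap("wrist"); save("w3",p); np.savez("w3",p=p,d=d,**{k:np.array(v) for k,v in m.items()})
```

```text
[ 0.50848339 -0.26537911  0.17552144] [ 3.14122482e+00  1.02885369e-04 -2.91458107e+00]
```

View pics/w3.png

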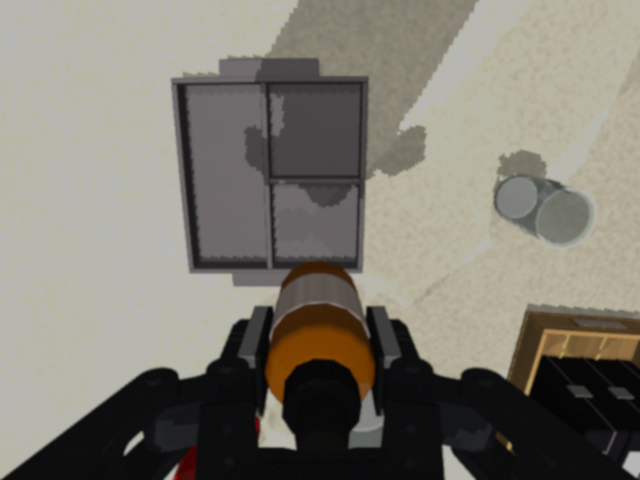

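The microscopy tray is fully visible, with outer rim corners near (173,78), (367,77), (362,271), (190,272). The small beaker is at (565,217) by its rim. I'll cast these.

Run:
```python
from rim import *
z=np.load("w3.npz"); m={k:z[k] for k in("mtx","dist","rvec","tvec")}
c=cast(m,[(173,78),(367,77),(362,271),(190,272)],.022)[:,:2]*1000
print(c.round(1),"ctr",c.mean(0).round(1),"sides",np.linalg.norm(c-np.roll(c,-1,0),axis=1).round(1))
x=(c[2]+c[3]-c[0]-c[1]);y=(c[1]+c[2]-c[0]-c[3]);yx=np.arctan2(x[1],x[0]);yy=np.arctan2(-y[0],y[1]);print("yaw",np.rad2deg([yx,yy]))
a=(yx+yy)/2;R=np.array([[np.cos(a),-np.sin(a)],[np.sin(a),np.cos(a)]])
for q in((34,30),(-34,30),(0,-34),(0,-38)): print(q,(c.mean(0)+R@q).round(1))
W=pts(m,z["d"]); print("sb",circ(W,(490,165,605,255),.066,.08)); print(cast(m,[(518,198)],.003))
```

```text
[[ 429.1 -382.7]
 [ 400.4 -256.9]
 [ 533.9 -225.4]
 [ 564.2 -352.5]] ctr [ 481.9 -304.4] sides [129.1 137.2 130.7 138.4]
yaw [12.94320477 13.1119067 ]
(34, 30) [ 508.3 -267.5]
(-34, 30) [ 442.  -282.8]
(0, -34) [ 489.6 -337.5]
(0, -38) [ 490.5 -341.4]
sb (1498, array([ 453.2, -122.8]), 46.0, array([ 454.7, -120.2]))
[[ 0.45525039 -0.11881621  0.003     ]]
```

Emit:
{"fn": "drive_tool", "kwargs": {"motion": [[0.2,0,-0.2,-1,0],[0.2,0,-0.2,-3,0],[0.2,0,-0.2,-5,0],[0.2,0,-0.2,-7,0],[0.2,0,-0.2,-9,0],[0.2,0,-0.2,-10.7,0],[0.2,0,-0.2,-12,0],[0.2,0,-0.2,-12.7,0],[0.2,0,-0.2,-13,0],[0.2,0,-0.2,-13.1,0]]}}

```text
clock: 13.3
eef_pos: [0.5082, -0.2686, 0.0446]
eef_rot: [-3.141, 0.0, -2.916]
wrist_force: [-0.8, -0.2, -1.0]
opening: 0.413
finger_force: 25.4
```

Emit:
{"fn": "drive_tool", "kwargs": {"motion": [[0.2,0,0,-0.1,0],[0.2,0,0,-0.2,0],[0.2,0,0,-0.3,0],[0.2,0,0,-0.4,0],[0.2,0,0,-0.4,0],[0.55,0,0,-0.4,0],[0.62,0,0,-0.4,0],[0.62,0,0,-0.4,0],[0.62,0,0,-0.3,0],[0.62,0,0,0.5,0]]}}

```text
clock: 14.3
eef_pos: [0.5075, -0.2683, 0.0491]
eef_rot: [3.141, -0.001, -2.916]
wrist_force: [0.4, -0.3, -0.4]
opening: 0.619
finger_force: 0.0
```

Emit:
{"fn": "drive_tool", "kwargs": {"motion": [[0.62,0,0,2,0],[0.62,0,0,5,0],[0.62,0,0,8.5,0],[0.7,-0.5,2,10,0],[0.7,-1.5,5,10,0],[0.7,-2.5,8,10,0],[0.7,-4,11,10,0],[0.7,-5.4,14.5,10,0],[0.7,-5.4,14.5,10,0],[0.7,-5.4,14.5,10,0]]}}

```text
clock: 15.3
eef_pos: [0.4543, -0.1231, 0.1503]
eef_rot: [-3.141, 0.001, -2.915]
wrist_force: [1.2, -1.3, -0.9]
opening: 0.698
finger_force: 0.0
```

Emit:
{"fn": "drive_tool", "kwargs": {"motion": [[0.75,0,0.15,-1,0],[0.75,0,0.15,-4,0],[0.75,0,0.15,-7,0],[0.75,0,0.15,-9.5,0],[0.75,0,0.15,-11,0],[0.75,0,0.15,-11.1,0],[0.5,0,0.15,-11.1,0],[0.3,0,0.15,-11.1,0],[0.25,0,0.15,-11.1,0],[0.25,0,0.15,-11.1,0]]}}

```text
clock: 16.3
eef_pos: [0.4545, -0.1222, 0.0392]
eef_rot: [-3.141, 0.001, -2.917]
wrist_force: [-0.3, -0.0, -0.2]
opening: 0.476
finger_force: 25.2
```

Emit:
{"fn": "drive_tool", "kwargs": {"motion": [[0.25,0,0,0,0],[0.25,0,0,0,0],[0.25,0,0,0.5,0],[0.25,0,0,1.5,0],[0.25,0,0,3,0],[0.25,0,0,4.5,0],[0.25,0,0,6,0],[0.25,0,0,7,0],[0.25,0,0,7.5,0],[0.25,0,0,7.5,0]]}}

```text
clock: 17.3
eef_pos: [0.4543, -0.1221, 0.1142]
eef_rot: [-3.141, 0.001, -2.916]
wrist_force: [-0.7, 0.0, -1.0]
opening: 0.471
finger_force: 25.4
```

Emit:
{"fn": "drive_tool", "kwargs": {"motion": [[0.25,0,-1,0,0],[0.25,-0.3,-3,0,0],[0.25,-0.5,-5.5,0,0],[0.25,-0.8,-8,0,0],[0.25,-1,-10.5,0,0],[0.25,-1.2,-13,0,0],[0.25,-1.2,-15,0,0],[0.25,-1.2,-16,0,0],[0.25,-1.2,-16,0,0],[0.25,-1.2,-16,0,0]]}}

```text
clock: 18.3
eef_pos: [0.4419, -0.2812, 0.1131]
eef_rot: [3.14, -0.001, -2.916]
wrist_force: [-0.1, 1.0, 0.0]
opening: 0.476
finger_force: 25.4
```

Emit:
{"fn": "drive_tool", "kwargs": {"motion": [[0.25,0,0,-1,0],[0.25,0,0,-2,0],[0.25,0,0,-3.5,0],[0.25,0,0,-5,0],[0.25,0,0,-6,0],[0.25,0,0,-6.6,0],[0.25,0,0,-6.9,0],[0.25,0,0,-7,0],[0.25,0,0,-7.1,0],[0.25,0,0,-7.1,0]]}}

```text
clock: 19.3
eef_pos: [0.4423, -0.2822, 0.043]
eef_rot: [-3.141, 0.001, -2.916]
wrist_force: [-0.8, 0.5, -1.0]
opening: 0.471
finger_force: 25.4
```

Emit:
{"fn": "drive_tool", "kwargs": {"motion": [[0.25,0,0,-0.05,0],[0.25,0,0,-0.05,0],[0.25,0,0,-0.05,0],[0.6,0,0,-0.05,0],[0.7,0,0,-0.05,0],[0.7,0,0,-0.05,0],[0.7,0,0,-0.05,0],[0.7,0,0,0.5,0],[0.7,0,0,2,0],[0.7,0,0,4.5,0]]}}

```text
clock: 20.3
eef_pos: [0.4413, -0.2816, 0.0873]
eef_rot: [3.14, -0.002, -2.916]
wrist_force: [0.4, -0.4, 0.2]
opening: 0.698
finger_force: 0.0
```

Emit:
{"fn": "drive_tool", "kwargs": {"motion": [[0.8,0,0,4,0],[0.8,0,0,8,0],[1,3,1.2,9.5,-0.02],[1,6.5,2.8,9.5,-0.04],[1,10.5,4.5,9.5,-0.06],[1,14.5,6,9.5,-0.08],[1,18.5,8,9.5,-0.08],[1,22.5,9.5,9.5,-0.08],[1,22.5,9.5,9.5,-0.08],[1,22.5,9.5,9.5,-0.08]]}}

```text
clock: 21.3
eef_pos: [0.6674, -0.1861, 0.182]
eef_rot: [3.141, -0.001, -2.995]
wrist_force: [-1.1, -0.8, 0.2]
opening: 1.005
finger_force: 0.0
```

Run:
```python
from rim import *
o=get_obs();print(o["eef_pos"],o["eef_rot"])
p,d,m=cap("wrist"); save("w4",p); W=pts(m,d); e=o["eef_pos"]
k=(W[...,2]>.079)&(W[...,2]<.093)&(np.hypot(W[...,0]-.667,W[...,1]+.187)<.05)
print(k.sum(),cv2.minEnclosingCircle((W[k][:,:2]*1000).astype(np.float32)),W[k].mean(0))
```

```text
[ 0.6673787  -0.18611602  0.18201178] [ 3.14123562e+00 -8.80863556e-04 -2.99472655e+00]
2226 ((666.914306640625, -184.82354736328125), 33.65423583984375) [ 0.67101671 -0.18533499  0.08436093]
```

View pics/w4.png

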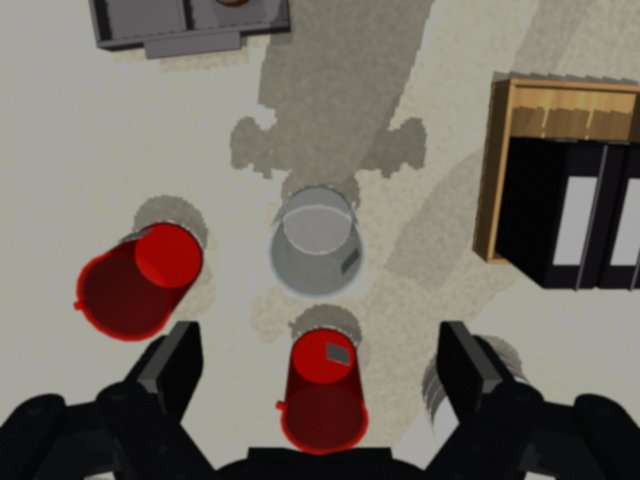

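The clear beaker's rim is centred at (317,250) px, (0.667,-0.185) m. The red ones at (140,290) and (325,400) are look-alikes, with one to the left and one ahead. I'll turn the jaw a little to stay clear of the left red one.

Emit:
{"fn": "drive_tool", "kwargs": {"motion": [[0.92,0,0.1,0,-0.15],[0.92,0,0.1,-1,-0.3],[0.92,0,0.1,-3,-0.3],[0.92,0,0.1,-6,-0.3],[0.92,0,0.1,-9,-0.3],[0.92,0,0.1,-11.5,-0.3],[0.92,0,0.1,-13,-0.3],[0.92,0,0.1,-13.5,-0.3],[0.7,0,0.1,-13.5,-0.3],[0.5,0,0.1,-13.5,-0.3]]}}

```text
clock: 22.35
eef_pos: [0.6676, -0.1867, 0.049]
eef_rot: [-3.141, 0.002, 2.986]
wrist_force: [0.5, -0.3, -0.4]
opening: 0.733
finger_force: 27.5
```

Emit:
{"fn": "drive_tool", "kwargs": {"motion": [[0.5,0,0,0,0],[0.5,0,0,0,0],[0.5,0,0,0,0],[0.5,0,0,0.5,0],[0.5,0,0,2,0],[0.5,0,0,4.5,0],[0.5,0,0,7.5,0],[0.5,0,0,10,0],[0.5,0,0,12,0],[0.5,0,0,12.5,0]]}}

```text
clock: 23.35
eef_pos: [0.6684, -0.1865, 0.1765]
eef_rot: [-3.141, 0.005, 2.987]
wrist_force: [0.2, 0.1, -0.6]
opening: 0.737
finger_force: 27.7
```

Emit:
{"fn": "drive_tool", "kwargs": {"motion": [[0.5,-0.5,1,0.5,0],[0.5,-1.5,3,1,0],[0.5,-3,6,1,0],[0.5,-4.5,9.5,1,0],[0.5,-6,13,1,0],[0.5,-7.7,16.5,1,0],[0.5,-9.4,20,1,0],[0.5,-11,23.5,1,0],[0.5,-12.7,27,1,0],[0.5,-14.3,30.5,1,0]]}}

```text
clock: 24.35
eef_pos: [0.5218, 0.1207, 0.1818]
eef_rot: [-3.141, -0.002, 2.987]
wrist_force: [0.5, -0.2, -0.7]
opening: 0.739
finger_force: 27.7
```

Emit:
{"fn": "drive_tool", "kwargs": {"motion": [[0.5,-1.6,3.5,0,0],[0.5,-3.2,7,0,0],[0.5,-4.8,10.5,0,0],[0.5,-6.4,14,0,0],[0.5,-7.7,17,0,0],[0.5,-8.4,18.8,0,0],[0.5,-8.6,19.4,0,0],[0.5,-8.6,19.4,0,0],[0.5,-8.6,19.4,0,0],[0.5,-8.6,19.4,0,0]]}}

```text
clock: 25.35
eef_pos: [0.4386, 0.3114, 0.1824]
eef_rot: [-3.141, 0.0, 2.985]
wrist_force: [-0.3, 0.1, -0.7]
opening: 0.735
finger_force: 27.7
```

Run:
```python
from rim import *
o=get_obs();print(o["eef_pos"],o["eef_rot"])
p,d,m=cap("wrist"); save("w5",p); np.savez("w5",d=d,**{k:np.array(v) for k,v in m.items()})
```

```text
[0.43861318 0.3113841  0.18244518] [-3.14077791e+00  8.29486527e-05  2.98461943e+00]
```

View pics/w5.png

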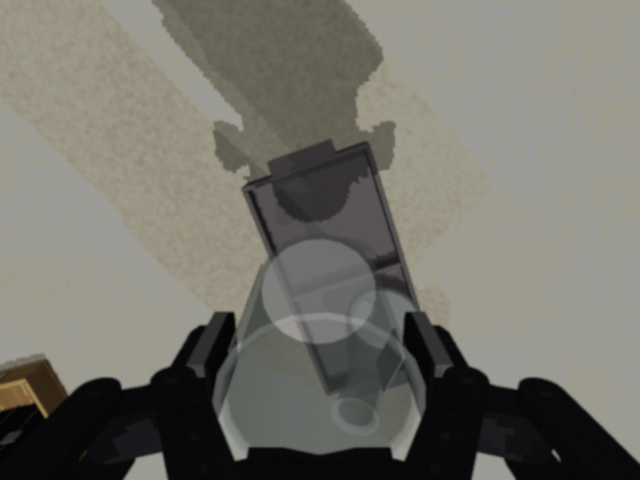

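The beaker is held. The tray's -x end corners are at (243,185) and (370,145), and the divider ends at (400,260) near the flask. I'll cast these to check the target.

Run:
```python
from rim import *
z=np.load("w5.npz"); m={k:z[k] for k in("mtx","dist","rvec","tvec")}
c=cast(m,[(243,185),(370,145),(400,261)],.022)[:,:2]*1000; print(c.round(1))
v=c[1]-c[0]; a=np.arctan2(-v[0],v[1]); e=c[:2].mean(0); u=np.array([np.cos(a),np.sin(a)]); w=c[2]-c[1]; print(np.rad2deg(a),np.linalg.norm(v),np.rad2deg(np.arctan2(w[1],w[0])),np.linalg.norm(w),"comp-",e+49*u,"comp+",e+143*u)
```

```text
[[399.7 262.1]
 [386.  356.6]
 [476.  368.9]]
8.242007012756796 95.4598989181909 7.781910171742209 90.82804274812406 comp- [441.35835773 316.37514873] comp+ [534.38746886 329.8504774 ]
```

Emit:
{"fn": "drive_tool", "kwargs": {"motion": [[0.5,0.1,0.2,-1,0],[0.5,0.2,0.35,-3,0],[0.5,0.2,0.35,-5,0],[0.5,0.2,0.35,-7,0],[0.5,0.2,0.35,-9,0],[0.5,0.2,0.35,-10.6,0],[0.5,0.2,0.35,-11.6,0],[0.5,0.2,0.35,-12.2,0],[0.5,0.2,0.35,-12.5,0],[0.5,0.2,0.35,-12.6,0]]}}

```text
clock: 26.4
eef_pos: [0.4403, 0.3165, 0.0566]
eef_rot: [3.141, 0.0, 2.987]
wrist_force: [-1.2, 0.4, -0.4]
opening: 0.734
finger_force: 27.7
```

Emit:
{"fn": "drive_tool", "kwargs": {"motion": [[0.5,0,0,-0.1,0],[0.5,0,0,-0.2,0],[0.5,0,0,-0.3,0],[0.5,0,0,-0.35,0],[0.5,0,0,-0.35,0],[0.9,0,0,-0.35,0],[0.95,0,0,-0.35,0],[0.95,0,0,-0.35,0],[0.95,0,0,-0.35,0],[0.95,0,0,0.5,0]]}}

```text
clock: 27.4
eef_pos: [0.4395, 0.3161, 0.0611]
eef_rot: [-3.14, -0.001, 2.987]
wrist_force: [0.2, -0.1, -0.1]
opening: 0.951
finger_force: 0.0
```

Emit:
{"fn": "drive_tool", "kwargs": {"motion": [[0.95,0,0,2,0],[0.95,0,0,5,0],[0.95,0,0,9,0],[0.95,0,0,13,0],[0.95,2,-3,15,0],[0.95,5,-7,16,0],[0.5,8,-11,16,0],[0.2,11,-15,16,0],[0,14,-19,16,0],[0,16.5,-23,16,0]]}}

```text
clock: 28.4
eef_pos: [0.6062, 0.0847, 0.2224]
eef_rot: [3.141, 0.001, 2.987]
wrist_force: [-0.1, 0.5, 0.9]
opening: 0.265
finger_force: 0.0
```

Emit:
{"fn": "drive_tool", "kwargs": {"motion": [[0,0.5,-2,2,-0.14],[0,1,-4,4,-0.28],[0,1,-6,6,-0.42],[0,1,-8,7,-0.56],[0,1,-9.4,7,-0.7],[0,1,-9.4,7,-0.84],[0,1,-9.4,7,-0.98],[0,1,-9.4,7,-1.12],[0,1,-9.4,7,-1.26],[0,1,-9.4,7,-1.26]]}}

```text
clock: 29.4
eef_pos: [0.6148, -0.0073, 0.292]
eef_rot: [3.142, -0.0, 1.725]
wrist_force: [0.5, 0.3, -0.2]
opening: -0.002
finger_force: 0.0
```

Run:
```python
from rim import *
o=get_obs();print(o["eef_pos"],o["eef_rot"],o["opening"])
p,d,m=cap("wrist"); save("w6",p); np.savez("w6",p=p,d=d,**{k:np.array(v) for k,v in m.items()})
W=pts(m,d); w=W[(W[...,2]>.09)&(W[...,2]<.112)&(np.hypot(W[...,0]-.617,W[...,1]+.005)<.08)]
print(len(w),cv2.minAreaRect((w[:,:2]*1000).astype(np.float32)))
```

```text
[ 0.61481625 -0.00734643  0.29202141] [ 3.14152952e+00 -1.32732899e-04  1.72471333e+00] -0.0019815812478451767
12794 ((617.4207153320312, -6.501075744628906), (84.63179016113281, 105.29621124267578), 7.704157829284668)
```

View pics/w6.png

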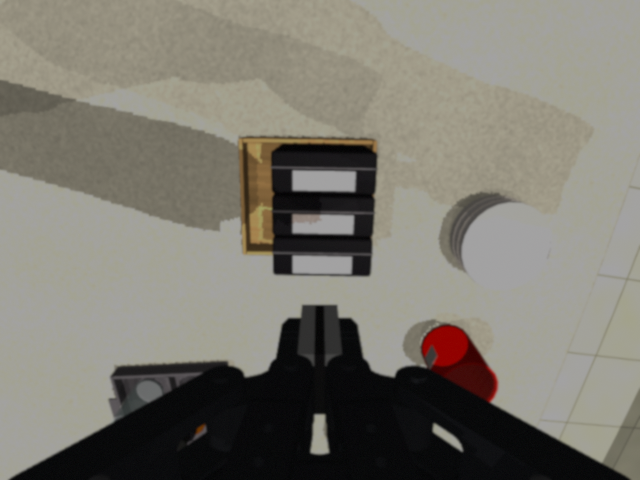

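The row centre is (0.617,-0.0065), yaw 7.7°, with the middle box's label at (322,223) px. The plates at (505,245) px are clear of the spot behind the row. I go down behind the middle box with a shut gripper.

Emit:
{"fn": "drive_tool", "kwargs": {"motion": [[0,3.5,0.5,0,-0.02],[0,7.1,1,0,-0.02],[0,7.1,1,-3,-0.02],[0,7.1,1,-7,-0.02],[0,7.1,1,-11,-0.02],[0,7.1,1,-15,-0.02],[0,7.1,1,-18,-0.02],[0,7.1,1,-19.6,-0.02],[0,7.1,1,-19.6,-0.02],[0,7.1,1,-19.6,-0.02]]}}

```text
clock: 30.45
eef_pos: [0.6863, 0.0024, 0.0962]
eef_rot: [3.141, -0.0, 1.709]
wrist_force: [-0.2, -0.4, 0.7]
opening: -0.003
finger_force: 0.0
```

Run:
```python
from rim import *
o=get_obs();print(o["eef_pos"],o["wrist_force"])
p,d,m=cap("scene"); save("s1",cv2.resize(p[150:330,200:440],None,fx=3,fy=3))
```

```text
[0.68634528 0.00235903 0.09619412] [-0.20259714 -0.41886244  0.67838239]
```

View pics/s1.png

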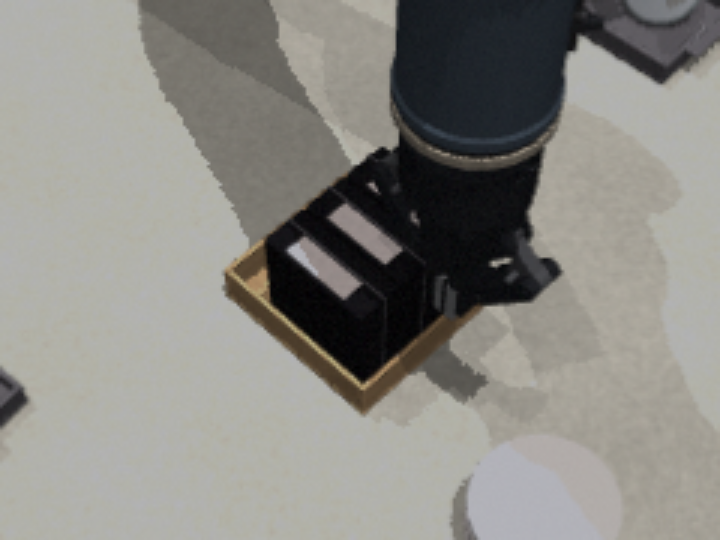

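Emit:
{"fn": "drive_tool", "kwargs": {"motion": [[0,-0.5,-0.07,0,0],[0,-0.9,-0.12,0,0],[0,-1.2,-0.16,0,0],[0,-1.5,-0.2,0,0],[0,-1.8,-0.24,0,0],[0,-2.1,-0.28,0,0],[0,-2.4,-0.32,0,0],[0,-2.7,-0.36,0,0],[0,-3,-0.4,0,0],[0,-3.3,-0.44,0,0]]}}

```text
clock: 31.5
eef_pos: [0.6532, -0.002, 0.0958]
eef_rot: [3.141, 0.0, 1.707]
wrist_force: [3.4, 0.6, 4.9]
opening: -0.001
finger_force: 2.5
```

Run:
```python
from rim import *
o=get_obs();print(o["eef_pos"],o["wrist_force"])
p,d,m=cap("scene"); save("s2",cv2.resize(p[150:330,200:440],None,fx=3,fy=3))
```

```text
[ 0.65316576 -0.00199039  0.0957806 ] [3.39377321 0.55969503 4.94389096]
```

View pics/s2.png

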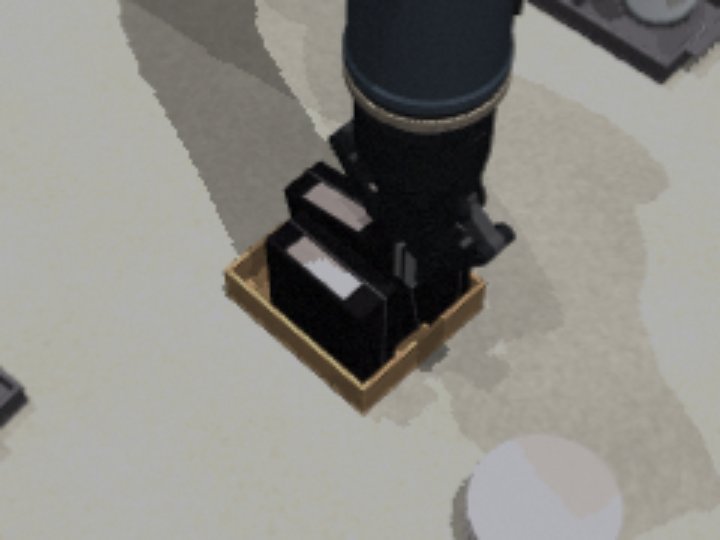

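The middle box is tilting forward (top edge now at crop (300,180)), and both neighbours still stand. I continue the pull.

Emit:
{"fn": "drive_tool", "kwargs": {"motion": [[0,-0.3,-0.04,0,0],[0,-0.6,-0.08,0,0],[0,-0.9,-0.12,0,0],[0,-1.2,-0.16,0,0],[0,-1.5,-0.2,0,0],[0,-1.8,-0.24,0,0],[0,-2.1,-0.28,0,0],[0,-2.4,-0.32,0,0],[0,-2.7,-0.36,0,0],[0,-3,-0.4,0,0]]}}

```text
clock: 32.55
eef_pos: [0.6303, -0.0059, 0.1004]
eef_rot: [3.126, 0.002, 1.707]
wrist_force: [15.4, 2.6, 33.6]
opening: 0.002
finger_force: 14.4
```

Emit:
{"fn": "drive_tool", "kwargs": {"motion": [[0,-0.3,-0.04,0,0],[0,-0.6,-0.08,0,0],[0,-0.6,-0.08,0,0],[0,-0.6,-0.08,0,0],[0,1,0.13,0,0],[0,3,0.4,0,0],[0,3,0.4,2,0],[0,3,0.4,6,0],[0,3,0.4,10,0],[0,3,0.4,14,0]]}}

```text
clock: 33.55
eef_pos: [0.6513, -0.0021, 0.2358]
eef_rot: [-3.137, -0.0, 1.706]
wrist_force: [0.9, 0.4, -0.1]
opening: -0.001
finger_force: 0.0
```

Emit:
{"fn": "drive_tool", "kwargs": {"motion": [[0,0,1,3,0.14],[0,0,2,5,0.28],[0.2,0,2,5,0.42],[0.3,0,2,5,0.56],[0.4,0,2,5,0.7],[0.5,0,2,5,0.84],[0.56,0,2,5,0.98],[0.56,0,2,5,1.12],[0.56,0,2,5,1.26],[0.56,0,2,5,1.4]]}}

```text
clock: 34.55
eef_pos: [0.6515, 0.0178, 0.2842]
eef_rot: [-3.141, -0.004, 3.113]
wrist_force: [-0.3, -0.1, -0.1]
opening: 0.562
finger_force: 0.0
```

Run:
```python
from rim import *
o=get_obs();print(o["eef_pos"],o["eef_rot"],o["wrist_force"])
p,d,m=cap("wrist"); np.savez("w7",p=p,d=d,**{k:np.array(v) for k,v in m.items()})
p2,_,_=cap("scene"); save("s3",np.hstack([cv2.resize(p,(400,300)),cv2.resize(p2[150:330,200:440],(400,300))]))
```

```text
[0.65153539 0.01778928 0.28424539] [-3.14082546 -0.00399763  3.11256501] [-0.2574793  -0.08314926 -0.07444999]
```

View pics/s3.png

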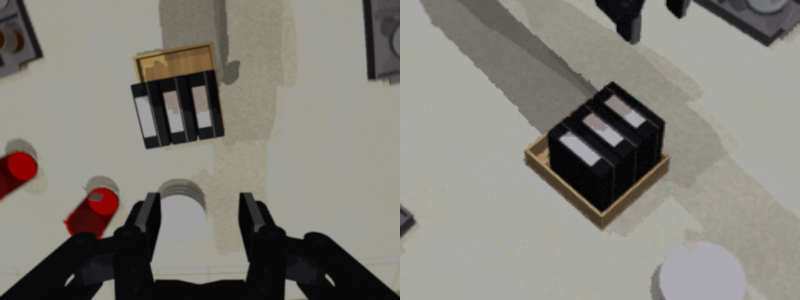

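The pull jammed (33 N): the tip sat too low on the tilting back face, and the box has swung back upright, flush in the row. I repeat with the tip rising along the arc.

Emit:
{"fn": "drive_tool", "kwargs": {"motion": [[0.3,1,-0.5,0,-0.14],[0,2,-1,0,-0.28],[0,3.4,-1.5,0,-0.42],[0,3.4,-1.5,0,-0.56],[0,3.4,-1.5,0,-0.7],[0,3.4,-1.5,0,-0.84],[0,3.4,-1.5,0,-0.98],[0,3.4,-1.5,0,-1.12],[0,3.4,-1.5,0,-1.26],[0,3.4,-1.5,0,-1.4]]}}

```text
clock: 35.65
eef_pos: [0.6862, 0.0031, 0.2848]
eef_rot: [-3.139, -0.0, 1.696]
wrist_force: [0.1, -0.2, -0.1]
opening: -0.005
finger_force: 0.0
```

Emit:
{"fn": "drive_tool", "kwargs": {"motion": [[0,0,0,-4,0],[0,0,0,-8,0],[0,0,0,-12,0],[0,0,0,-16,0],[0,0,0,-19.2,0],[0,0,0,-19.2,0],[0,-0.4,-0.05,-19.2,0],[0,-0.8,-0.1,-19.2,0],[0,-1.1,-0.15,-19.2,0],[0,-1.3,-0.17,-19.2,0]]}}

```text
clock: 36.65
eef_pos: [0.6743, 0.0012, 0.0952]
eef_rot: [3.139, 0.0, 1.706]
wrist_force: [0.6, -0.6, 0.1]
opening: -0.002
finger_force: 0.0
```

Emit:
{"fn": "drive_tool", "kwargs": {"motion": [[0,-0.2,-0.03,0,0],[0,-0.5,-0.07,0.1,0],[0,-0.8,-0.1,0.4,0],[0,-1.1,-0.15,0.6,0],[0,-1.45,-0.2,0.85,0],[0,-1.8,-0.24,1.1,0],[0,-2.1,-0.28,1.3,0],[0,-2.5,-0.33,1.6,0],[0,-2.8,-0.38,1.8,0],[0,-3.1,-0.42,1.9,0]]}}

```text
clock: 37.65
eef_pos: [0.6422, -0.0029, 0.1124]
eef_rot: [-3.14, -0.0, 1.707]
wrist_force: [1.4, -0.3, 2.3]
opening: 0.001
finger_force: 1.0
```

Run:
```python
from rim import *
o=get_obs();print(o["eef_pos"],o["wrist_force"])
p,d,m=cap("scene"); save("s4",cv2.resize(p[150:330,200:440],None,fx=3,fy=3))
```

```text
[ 0.6422487  -0.00292729  0.11241797] [ 1.41248819 -0.28033427  2.33563884]
```

View pics/s4.png

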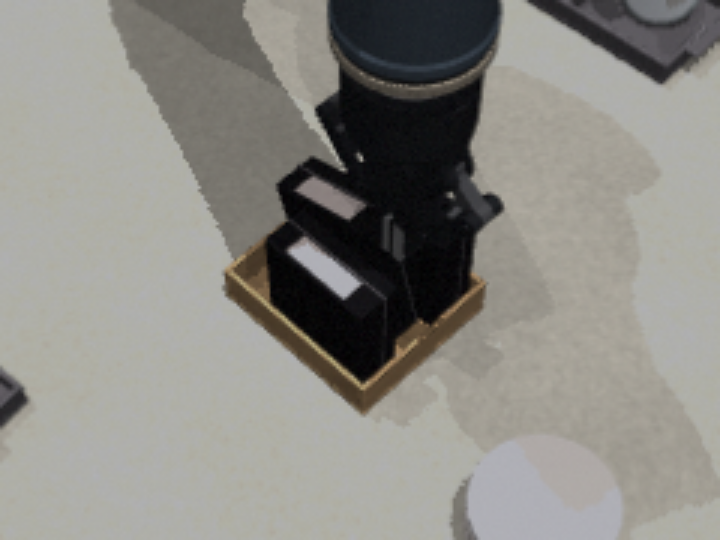

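Low force now, and the box leans about 20° with its neighbours standing. I continue the arc.

Emit:
{"fn": "drive_tool", "kwargs": {"motion": [[0,-0.4,-0.05,0.2,0],[0,-0.8,-0.1,0.4,0],[0,-1.2,-0.16,0.55,0],[0,-1.6,-0.21,0.7,0],[0,-2,-0.27,0.8,0],[0,-2.4,-0.32,0.9,0],[0,-2.8,-0.38,1,0],[0,-3.2,-0.43,1.1,0],[0,-3.6,-0.48,1.2,0],[0,-4,-0.54,1.25,0]]}}

```text
clock: 38.7
eef_pos: [0.6026, -0.0083, 0.1251]
eef_rot: [-3.141, -0.0, 1.707]
wrist_force: [0.4, -0.5, 1.7]
opening: -0.001
finger_force: 0.4
```

Emit:
{"fn": "drive_tool", "kwargs": {"motion": [[0,-0.4,-0.05,0,0],[0,-0.8,-0.1,0,0],[0,-1.2,-0.16,0,0],[0,-1.6,-0.21,0,0],[0,-2,-0.27,0,0],[0,-2.2,-0.3,0,0],[0,-2.2,-0.3,0,0],[0,-2.2,-0.3,0,0],[0,-2.2,-0.3,0,0],[0,-2.2,-0.3,0,0]]}}

```text
clock: 39.7
eef_pos: [0.5812, -0.0112, 0.125]
eef_rot: [3.141, 0.0, 1.707]
wrist_force: [0.1, -0.8, 0.4]
opening: 0.002
finger_force: 0.0
```

Emit:
{"fn": "drive_tool", "kwargs": {"motion": [[0,1,0.13,1,0],[0,1.5,0.2,4,0],[0,1.5,0.2,8,0.1],[0.2,1.5,0.2,11,0.25],[0.3,1.5,0.2,13,0.4],[0.4,1.5,0.2,15,0.55],[0.5,1.5,0.2,15,0.7],[0.56,1.5,0.2,15,0.85],[0.56,1.5,0.2,15,1],[0.56,1.5,0.2,15,1.15]]}}

```text
clock: 40.7
eef_pos: [0.596, -0.0093, 0.2751]
eef_rot: [-3.142, -0.0, 2.863]
wrist_force: [0.3, -0.4, -1.0]
opening: 0.559
finger_force: 0.0
```

Run:
```python
from rim import *
o=get_obs();print(o["eef_pos"],o["eef_rot"],o["wrist_force"])
p,d,m=cap("wrist"); np.savez("w8",p=p,d=d,**{k:np.array(v) for k,v in m.items()})
p2,_,_=cap("scene"); save("s5",np.hstack([cv2.resize(p,(400,300)),cv2.resize(p2[150:330,200:440],(400,300))]))
W=pts(m,d); a=np.deg2rad(7.7); q=(W-[.6174,-.0065,.004]); X=q[...,0]*np.cos(a)+q[...,1]*np.sin(a); Y=-q[...,0]*np.sin(a)+q[...,1]*np.cos(a); Z=q[...,2]
for y0,n in((0,"mid"),(.0355,"left"),(-.0355,"right")):
    k=(np.abs(Y-y0)<.012)&(Z>.035)&(Z<.15); x=X[k]*1000;z=Z[k]*1000
    print(n,k.sum(),"x",np.percentile(x,[1,99]).round(),"z",np.percentile(z,[1,99]).round(),[(b,np.median(z[(x>b-3)&(x<b+3)]).round()) for b in range(-120,50,15) if ((x>b-3)&(x<b+3)).sum()>5])
```

```text
[ 0.59602479 -0.00929724  0.27505222] [-3.14152617e+00 -8.44453471e-06  2.86285032e+00] [ 0.31215524 -0.3628617  -0.9680639 ]
mid 4968 x [-115.  166.] z [ 42. 126.] [(-105, np.float64(77.0)), (-90, np.float64(96.0)), (-75, np.float64(114.0)), (-60, np.float64(123.0)), (-45, np.float64(111.0)), (-30, np.float64(99.0)), (-15, np.float64(87.0)), (0, np.float64(75.0))]
left 3486 x [-43.  40.] z [ 48. 100.] [(-45, np.float64(67.0)), (-30, np.float64(98.0)), (-15, np.float64(98.0)), (0, np.float64(98.0)), (15, np.float64(98.0)), (30, np.float64(98.0))]
right 4828 x [-42. 226.] z [40. 99.] [(-45, np.float64(67.0)), (-30, np.float64(98.0)), (-15, np.float64(98.0)), (0, np.float64(98.0)), (15, np.float64(98.0)), (30, np.float64(98.0))]
```

View pics/s5.png

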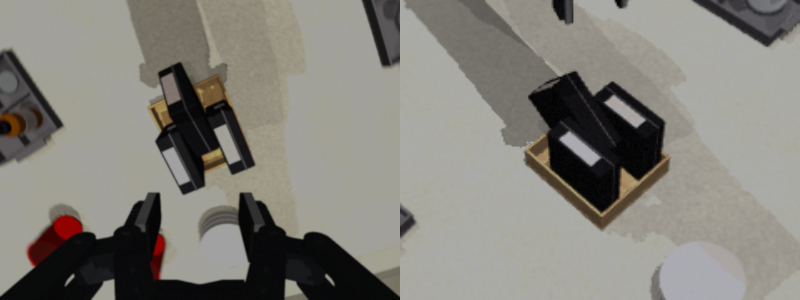

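The middle box rests at about 51° on the front wall, with its top end at about (-66..-119) mm before the row centre. Both neighbours stand at their full 97 mm. I'll grip it across its thickness near the top.

Emit:
{"fn": "drive_tool", "kwargs": {"motion": [[0.58,-2,-0.3,0,0.14],[0.58,-4,-0.6,0,0.28],[0.58,-6,-0.8,0,0.41],[0.58,-6,-0.8,-4,0.41],[0.58,-6,-0.8,-8,0.41],[0.58,-6,-0.8,-12,0.41],[0.58,-6,-0.8,-16,0.41],[0.58,-6,-0.8,-19,0.41],[0.58,-6,-0.8,-19.8,0.41],[0.58,-6,-0.8,-19.8,0.41]], "squeeze": 20}}

```text
clock: 41.8
eef_pos: [0.5356, -0.0173, 0.0764]
eef_rot: [-3.141, -0.002, -3.019]
wrist_force: [-0.1, 0.5, 0.5]
opening: 0.578
finger_force: 0.0
```

Emit:
{"fn": "drive_tool", "kwargs": {"motion": [[0.2,0,0,0,0],[0.2,0,0,0,0],[0.2,0,0,0,0],[0.2,0,0,0,0],[0.2,0,0,0.3,0],[0.2,0,0,0.7,0],[0.2,0,0,1.2,0],[0.2,0,0,1.7,0],[0.2,0,0,2.2,0],[0.2,0,0,2.5,0]]}}

```text
clock: 42.8
eef_pos: [0.5362, -0.0173, 0.1026]
eef_rot: [-3.142, 0.001, -3.016]
wrist_force: [0.1, -0.9, -2.3]
opening: 0.393
finger_force: 24.8
```

Emit:
{"fn": "drive_tool", "kwargs": {"motion": [[0.2,0,0,1,0],[0.2,0,0,2,0],[0.2,0,0,3.5,0],[0.2,0,0,5,0],[0.2,0,0,6.5,0],[0.2,0,0,8,0],[0.2,0,0,9.5,0],[0.2,0,0,11,0],[0.2,0,0,12,0],[0.2,0,0,12,0]]}}

```text
clock: 43.8
eef_pos: [0.5367, -0.0173, 0.2237]
eef_rot: [-3.141, 0.003, -3.016]
wrist_force: [0.0, 0.3, -2.8]
opening: 0.398
finger_force: 24.9
```

Run:
```python
from rim import *
o=get_obs();e=np.array(o["eef_pos"]);print(e,o["eef_rot"],o["wrist_force"],o["opening"])
yaw=o["eef_rot"][2]+np.pi
for n in("wrist","scene","top"):
    p,d,m=cap(n); np.savez("b_"+n,p=p,d=d,**{k:np.array(v) for k,v in m.items()})
    W=pts(m,d); q=W-e; X=q[...,0]*np.cos(yaw)+q[...,1]*np.sin(yaw); Y=-q[...,0]*np.sin(yaw)+q[...,1]*np.cos(yaw); Z=q[...,2]
    k=(np.abs(Y)<.012)&(np.abs(X)<.12)&(Z>-.16)&(Z<.08)
    x=X[k]*1000;z=Z[k]*1000
    print(n,k.sum(),[(b,*np.percentile(z[np.abs(x-b)<3],[10,50,90]).round()) for b in range(-100,110,12) if (np.abs(x-b)<3).sum()>4])
```

```text
[ 0.53672975 -0.01726192  0.2236959 ] [-3.14135750e+00  2.75678436e-03 -3.01646551e+00] [ 0.04316237  0.25971047 -2.80665758] 0.3984318068782899
wrist 19908 [(-28, np.float64(-6.0), np.float64(-3.0), np.float64(1.0)), (-16, np.float64(10.0), np.float64(14.0), np.float64(77.0)), (-4, np.float64(24.0), np.float64(28.0), np.float64(31.0)), (8, np.float64(39.0), np.float64(42.0), np.float64(44.0))]
scene 823 [(8, np.float64(60.0), np.float64(70.0), np.float64(76.0)), (20, np.float64(44.0), np.float64(47.0), np.float64(50.0)), (32, np.float64(35.0), np.float64(38.0), np.float64(41.0)), (44, np.float64(26.0), np.float64(28.0), np.float64(31.0)), (56, np.float64(16.0), np.float64(18.0), np.float64(21.0)), (68, np.float64(7.0), np.float64(9.0), np.float64(11.0)), (80, np.float64(-3.0), np.float64(-1.0), np.float64(2.0)), (92, np.float64(-12.0), np.float64(-9.0), np.float64(-7.0))]
top 1 []
```

Held at 51° (rigid in the pads). The lower edge is 37 mm ahead of and 75 mm below the TCP. Plan: set that edge on the long compartment's floor near its -x wall so it leans there, then push it upright.

Emit:
{"fn": "drive_tool", "kwargs": {"motion": [[0.2,-0.4,-1,0,0],[0.2,-1.2,-3.2,0,0.02],[0.2,-2.2,-6,0,0.04],[0.2,-3.3,-9,0,0.06],[0.2,-4.4,-12,0,0.08],[0.2,-5.5,-15,0,0.1],[0.2,-6.6,-18,0,0.1],[0.2,-7.7,-21,0,0.1],[0.2,-8.7,-24,0,0.1],[0.2,-9.8,-27,0,0.1]]}}

```text
clock: 44.95
eef_pos: [0.4366, -0.2889, 0.2215]
eef_rot: [3.141, -0.001, -2.917]
wrist_force: [1.1, 0.3, -2.5]
opening: 0.395
finger_force: 24.8
```

Emit:
{"fn": "drive_tool", "kwargs": {"motion": [[0.2,-1,-3,0,0],[0.2,-1.8,-5,0,0],[0.2,-2.4,-6.7,0,0],[0.2,-2.6,-7.1,0,0],[0.2,-2.6,-7.1,0,0],[0.2,-2.6,-7.1,-2,0],[0.2,-2.6,-7.1,-4,0],[0.2,-2.6,-7.1,-6,0],[0.2,-2.6,-7.1,-8,0],[0.2,-2.6,-7.1,-8.5,0]]}}

```text
clock: 45.95
eef_pos: [0.4117, -0.3561, 0.1351]
eef_rot: [3.138, -0.002, -2.915]
wrist_force: [-1.0, 0.7, -3.2]
opening: 0.391
finger_force: 24.7
```

Run:
```python
from rim import *
o=get_obs();e=np.array(o["eef_pos"]);print(e,o["eef_rot"],o["wrist_force"],o["opening"])
yaw=o["eef_rot"][2]+np.pi; C=np.array([.4819,-.3044]); a=np.deg2rad(13)
def tr(w): q=w-C; return np.array([q[0]*np.cos(a)+q[1]*np.sin(a),-q[0]*np.sin(a)+q[1]*np.cos(a)])
print("tcp in tray",tr(e[:2]))
p,d,m=cap("scene"); W=pts(m,d); q=W-[C[0],C[1],0]; X=q[...,0]*np.cos(a)+q[...,1]*np.sin(a); Y=-q[...,0]*np.sin(a)+q[...,1]*np.cos(a)
k=(np.abs(Y+.037)<.010)&(np.abs(X)<.15)&(W[...,2]>.03)
x=X[k]*1000;z=W[...,2][k]*1000
print([(b,np.median(z[np.abs(x-b)<3]).round()) for b in range(-130,60,10) if (np.abs(x-b)<3).sum()>4])
k=(W[...,2]>.06)&(W[...,2]<.2)&(X>-.045)&(X<.0)&(Y<0); print("y range of back face",np.percentile(Y[k],[2,98]))
```

```text
[ 0.41173607 -0.35612773  0.13514532] [ 3.13844965e+00 -1.84334285e-03 -2.91455001e+00] [-0.96004947  0.70313805 -3.2091792 ] 0.391194860152489
tcp in tray [-0.08000184 -0.0346185 ]
[(-70, np.float64(214.0)), (-60, np.float64(185.0)), (-50, np.float64(179.0)), (-40, np.float64(356.0)), (-30, np.float64(377.0)), (-20, np.float64(488.0)), (-10, np.float64(476.0)), (0, np.float64(135.0)), (10, np.float64(128.0))]
y range of back face [-0.05297822 -0.01992988]
```

Emit:
{"fn": "drive_tool", "kwargs": {"motion": [[0.2,0,-0.1,-0.8,0],[0.2,0,-0.1,-1.6,0],[0.2,0,-0.1,-2.4,0],[0.2,0,-0.1,-3.2,0],[0.2,0,-0.1,-3.8,0],[0.2,0,-0.1,-4.2,0],[0.2,0,-0.1,-4.6,0],[0.2,0,-0.1,-4.9,0],[0.2,0,-0.1,-5.1,0],[0.2,0,-0.1,-5.1,0]]}}

```text
clock: 47.0
eef_pos: [0.412, -0.3592, 0.0859]
eef_rot: [3.141, -0.0, -2.916]
wrist_force: [0.7, -0.1, -2.1]
opening: 0.394
finger_force: 24.8
```

Emit:
{"fn": "drive_tool", "kwargs": {"motion": [[0.2,0,0,0,0],[0.2,0,0,-0.1,0],[0.2,0,0,-0.1,0],[0.2,0,0,-0.2,0],[0.2,0,0,-0.2,0],[0.2,0,0,-0.3,0],[0.2,0,0,-0.3,0],[0.2,0,0,-0.4,0],[0.2,0,0,-0.4,0],[0.2,0,0,-0.4,0]]}}

```text
clock: 48.0
eef_pos: [0.412, -0.3592, 0.082]
eef_rot: [3.142, -0.0, -2.916]
wrist_force: [0.1, 0.7, -2.1]
opening: 0.393
finger_force: 24.8
```

Emit:
{"fn": "drive_tool", "kwargs": {"motion": [[0.2,0,0,-0.1,0],[0.2,0,0,-0.15,0],[0.2,0,0,-0.2,0],[0.2,0,0,-0.25,0],[0.2,0,0,-0.3,0],[0.2,0,0,-0.35,0],[0.2,0,0,-0.4,0],[0.2,0,0,-0.4,0],[0.2,0,0,-0.4,0],[0.2,0,0,-0.4,0]]}}

```text
clock: 49.0
eef_pos: [0.412, -0.3593, 0.0783]
eef_rot: [-3.141, 0.0, -2.916]
wrist_force: [-2.5, 0.3, 6.1]
opening: 0.398
finger_force: 25.6
```

Emit:
{"fn": "drive_tool", "kwargs": {"motion": [[0.4,0,0,0,0],[0.5,0,0,0,0],[0.58,0,0,0,0],[0.58,0,0,0,0],[0.58,0,0,1,0],[0.58,0,0,3,0],[0.58,0,0,5.5,0],[0.58,0,0,8.5,0],[0.58,-1,-0.2,8.5,0],[0.58,-3,-0.7,8.5,0]]}}

```text
clock: 50.0
eef_pos: [0.3834, -0.3661, 0.1643]
eef_rot: [-3.14, 0.002, -2.914]
wrist_force: [-0.2, 0.1, -0.3]
opening: 0.582
finger_force: 0.0
```

Emit:
{"fn": "drive_tool", "kwargs": {"motion": [[0.3,-1.6,-0.4,0,0],[0.1,-3.2,-0.7,0,0],[0,-3.2,-0.7,0,0],[0,-3.2,-0.7,0,0],[0,-3.2,-0.7,0,0],[0,-3.2,-0.7,0,0],[0,-3.2,-0.7,0,0],[0,-3.2,-0.7,0,0],[0,-3.2,-0.7,0,0],[0,-3.2,-0.7,0,0]]}}

```text
clock: 51.0
eef_pos: [0.3501, -0.3732, 0.163]
eef_rot: [-3.142, -0.0, -2.916]
wrist_force: [0.1, -0.2, -0.0]
opening: -0.004
finger_force: 0.0
```

```bash
cat > t.py <<'E'
from rim import *
C=np.array([.4819,-.3044,0]); a=np.deg2rad(13)
def prof(n,zmin=.03,zmax=.17):
    p,d,m=cap(n); W=pts(m,d); q=W-C; X=q[...,0]*np.cos(a)+q[...,1]*np.sin(a); Y=-q[...,0]*np.sin(a)+q[...,1]*np.cos(a);Z=W[...,2]
    k=(np.abs(Y+.037)<.010)&(np.abs(X)<.15)&(Z>zmin)&(Z<zmax); x=X[k]*1000;z=Z[k]*1000
    print(n,[(b,np.median(z[np.abs(x-b)<3]).round()) for b in range(-130,70,10) if (np.abs(x-b)<3).sum()>4])
    return p,X,Y,Z
o=get_obs();e=np.array(o["eef_pos"]);q=e-C;print(e,o["wrist_force"],"tcp tray",q[0]*np.cos(a)+q[1]*np.sin(a),-q[0]*np.sin(a)+q[1]*np.cos(a))
E
python3 - <<'E'
from t import *
prof("top");prof("scene");prof("wrist")
E
```

```text
[ 0.35011753 -0.37320974  0.16301102] [ 0.13460341 -0.17871913 -0.03510231] tcp tray -0.14388371266406677 -0.03740154687158441
top [(-120, np.float64(62.0)), (-110, np.float64(76.0)), (-100, np.float64(90.0)), (-90, np.float64(104.0)), (-80, np.float64(116.0)), (-70, np.float64(126.0)), (-60, np.float64(120.0)), (-50, np.float64(113.0)), (-40, np.float64(105.0)), (-30, np.float64(98.0)), (-20, np.float64(90.0)), (-10, np.float64(83.0)), (0, np.float64(76.0))]
scene [(-130, np.float64(165.0)), (-70, np.float64(127.0)), (-60, np.float64(122.0)), (-50, np.float64(114.0)), (-40, np.float64(107.0)), (-30, np.float64(100.0)), (-20, np.float64(93.0)), (-10, np.float64(85.0)), (0, np.float64(79.0)), (10, np.float64(73.0))]
wrist [(-120, np.float64(63.0)), (-110, np.float64(70.0)), (-70, np.float64(128.0)), (-60, np.float64(122.0)), (-50, np.float64(115.0)), (-40, np.float64(107.0)), (-30, np.float64(100.0)), (-20, np.float64(93.0)), (-10, np.float64(87.0))]
```

Emit:
{"fn": "drive_tool", "kwargs": {"motion": [[0,0,0,-3,0],[0,0,0,-6,0],[0,0,0,-9,0],[0,0,0,-11,0],[0,0,0,-11.3,0],[0,0,0,-11.3,0],[0,0.3,0.07,-11.3,0],[0,0.6,0.14,-11.3,0],[0,0.9,0.2,-11.3,0],[0,1.1,0.25,-11.3,0]]}}

```text
clock: 52.15
eef_pos: [0.3618, -0.3708, 0.0506]
eef_rot: [-3.141, 0.001, -2.916]
wrist_force: [0.2, -0.2, 0.1]
opening: 0.0
finger_force: 0.0
```

Emit:
{"fn": "drive_tool", "kwargs": {"motion": [[0,0.2,0.05,0,0],[0,0.4,0.1,0,0],[0,0.6,0.14,0,0],[0,0.8,0.18,0,0],[0,1,0.23,0,0],[0,1.15,0.26,0,0],[0,1.3,0.3,0,0],[0,1.45,0.33,0,0],[0,1.6,0.37,0,0],[0,1.75,0.4,0,0]]}}

```text
clock: 53.15
eef_pos: [0.3787, -0.3667, 0.0501]
eef_rot: [-3.142, 0.0, -2.916]
wrist_force: [-2.6, 0.0, 0.7]
opening: -0.0
finger_force: 1.2
```

Run:
```python
from t import *
prof("top");prof("scene")
```

```text
[ 0.3786668  -0.36670905  0.0500572 ] [-2.59544174  0.04245343  0.72867288] tcp tray -0.11460382264334269 -0.037489661621677155
top [(-110, np.float64(60.0)), (-100, np.float64(71.0)), (-90, np.float64(81.0)), (-80, np.float64(96.0)), (-70, np.float64(110.0)), (-60, np.float64(123.0)), (-50, np.float64(123.0)), (-40, np.float64(115.0)), (-30, np.float64(109.0)), (-20, np.float64(101.0)), (-10, np.float64(94.0)), (0, np.float64(86.0)), (10, np.float64(80.0)), (20, np.float64(73.0))]
scene [(-120, np.float64(89.0)), (-110, np.float64(84.0)), (-100, np.float64(102.0)), (-50, np.float64(125.0)), (-40, np.float64(118.0)), (-30, np.float64(111.0)), (-20, np.float64(104.0)), (-10, np.float64(97.0)), (0, np.float64(90.0)), (10, np.float64(82.0)), (20, np.float64(75.0))]
```

The box slid about 15 mm instead of rotating, because friction at the corner jams a level push. I'll push along the corner's arc (up as well as forward).

Emit:
{"fn": "drive_tool", "kwargs": {"motion": [[0,0.2,0.05,0.2,0],[0,0.4,0.09,0.5,0],[0,0.6,0.14,0.75,0],[0,0.85,0.2,1,0],[0,1.1,0.25,1.25,0],[0,1.35,0.3,1.5,0],[0,1.6,0.37,1.7,0],[0,1.85,0.42,1.9,0],[0,2.05,0.47,2.05,0],[0,2.25,0.5,2.2,0]]}}

```text
clock: 54.25
eef_pos: [0.4013, -0.3616, 0.0721]
eef_rot: [3.142, 0.0, -2.916]
wrist_force: [0.3, 0.1, 0.8]
opening: -0.0
finger_force: 0.0
```

Run:
```python
from t import *
prof("top");prof("scene")
```

```text
[ 0.40128449 -0.3616448   0.07213909] [0.25015515 0.12707266 0.76347263] tcp tray -0.09142661552378739 -0.03764307926678191
top [(-80, np.float64(89.0)), (-20, np.float64(103.0)), (-10, np.float64(103.0)), (0, np.float64(103.0)), (10, np.float64(102.0)), (20, np.float64(102.0)), (30, np.float64(102.0)), (40, np.float64(101.0)), (50, np.float64(101.0)), (60, np.float64(99.0))]
scene [(-100, np.float64(114.0)), (-90, np.float64(106.0)), (-80, np.float64(109.0)), (-70, np.float64(155.0)), (-10, np.float64(108.0)), (0, np.float64(108.0)), (10, np.float64(106.0)), (20, np.float64(106.0)), (30, np.float64(105.0)), (40, np.float64(104.0)), (50, np.float64(103.0)), (60, np.float64(101.0))]
```

Upright. I lift off and measure how it sits.

Emit:
{"fn": "drive_tool", "kwargs": {"motion": [[0,-0.5,-0.1,0,0],[0,-1,-0.23,2,0],[0,-1,-0.23,6,0],[0,-1,-0.23,10,0],[0.2,2,0.4,14,0],[0.4,5,1,17,0],[0.6,8,1.6,17,0],[0.6,8,1.6,17,0],[0.6,8,1.6,17,0],[0.6,8,1.6,17,0]]}}

```text
clock: 55.35
eef_pos: [0.4794, -0.3462, 0.2414]
eef_rot: [3.141, -0.002, -2.918]
wrist_force: [-0.6, -0.2, 0.6]
opening: 0.601
finger_force: 0.0
```

```bash
cat > chk.py <<'E'
from t import *
for n in("wrist","top"):
    p,X,Y,Z=prof(n,.085,.115)
    k=(Z>.09)&(Z<.115)&(X>-.06)&(X<.08)&(Y<-.005)&(Y>-.08)
    w=np.c_[X[k],Y[k],Z[k]]*1000; A=np.c_[w[:,:2],np.ones(len(w))]; s=np.linalg.lstsq(A,w[:,2],rcond=None)[0]
    print(n,k.sum(),cv2.minAreaRect(w[:,:2].astype(np.float32)),"slope",s[:2].round(3),"z",np.median(w[:,2]).round(1))
E
python3 chk.py
```

```text
[ 0.47940696 -0.34623252  0.24139759] [-0.57112261 -0.22883024  0.58013264] tcp tray -0.011839414419982914 -0.04019954216688147
wrist [(-20, np.float64(102.0)), (-10, np.float64(102.0)), (0, np.float64(102.0)), (10, np.float64(102.0)), (20, np.float64(102.0)), (30, np.float64(102.0)), (40, np.float64(102.0)), (50, np.float64(102.0)), (60, np.float64(101.0))]
wrist 5223 ((16.670455932617188, -37.76946258544922), (34.023250579833984, 84.3115463256836), 89.79691314697266) slope [ 0.014 -0.014] z 101.7
top [(-20, np.float64(100.0)), (-10, np.float64(101.0)), (0, np.float64(100.0)), (10, np.float64(100.0)), (20, np.float64(101.0)), (30, np.float64(100.0)), (40, np.float64(101.0)), (50, np.float64(100.0)), (60, np.float64(98.0))]
top 848 ((15.621562957763672, -39.95558166503906), (35.34814453125, 85.56889343261719), 89.89692687988281) slope [-0.003 -0.096] z 100.0
```

The slide box stands flat at (+16.7,-37.8) mm in the tray frame, well within limits. I back away for a final check.

Emit:
{"fn": "drive_tool", "kwargs": {"motion": [[0.6,0,2,3,0],[0.6,0,5,6,0],[0.6,0,9,8,0],[0.6,0,13,8,0],[0.6,0,17,8,0],[0.6,0,21,8,0],[0.6,0,25,8,0],[0.6,0,29,8,0],[0.6,0,32,8,0],[0.6,0,32,8,0]]}}

```text
clock: 56.45
eef_pos: [0.4805, -0.0218, 0.322]
eef_rot: [3.14, 0.0, -2.911]
wrist_force: [0.2, -0.3, -0.3]
opening: 0.599
finger_force: 0.0
```

Run:
```python
from rim import *
p,d,m=cap("top"); W=pts(m,d); p2,_,_=cap("scene")
save("fin",np.vstack([np.clip(cv2.resize(p[120:370,100:540],(520,295))*1.5,0,255).astype(np.uint8),cv2.resize(p2[90:350,80:480],(520,300))]))
W=W+[0,.0035,0]
def f(n,C,yaw,lo,hi,ctr):
    a=np.deg2rad(yaw);R=np.array([[np.cos(a),-np.sin(a)],[np.sin(a),np.cos(a)]]); q=(W[...,:2]-C)@R
    k=(W[...,2]>lo)&(W[...,2]<hi)&(np.hypot(q[...,0]-ctr[0],q[...,1]-ctr[1])<.045)
    c,r_=cv2.minEnclosingCircle((q[k]*1000).astype(np.float32)); print(n,k.sum(),np.round(c,1),"d",round(2*r_,1),(q[k].mean(0)*1000).round(1))
M=[.4819,-.3044];T=[.4865,.3215]
f("bottle",M,13,.08,.103,(.034,.03)); f("sb",M,13,.07,.084,(-.034,.03)); f("flask",T,8.3,.104,.12,(.047,0)); f("lb",T,8.3,.082,.096,(-.047,0))
k=(W[...,2]>.09)&(np.hypot(W[...,0]-.617,W[...,1]+.0065)<.075); a=np.deg2rad(7.7)
q=W[k]-[.6174,-.0065,0]; Y=-q[:,0]*np.sin(a)+q[:,1]*np.cos(a); X=q[:,0]*np.cos(a)+q[:,1]*np.sin(a)
for s in(1,-1): print("box",s,(X[s*Y>0].mean()*1000).round(1),(Y[s*Y>0].mean()*1000).round(1))
```

```text
bottle 84 [33.7 29.8] d 22.1 [34.3 31.7]
sb 129 [-32.7  30.5] d 45.9 [-35.1  30.5]
flask 106 [45.6 -9.5] d 30.0 [46.3 -8.8]
lb 193 [-46.2   3.3] d 66.0 [-46.6   7.2]
box 1 -0.9 36.8
box -1 -0.9 -33.8
```

View pics/fin.png

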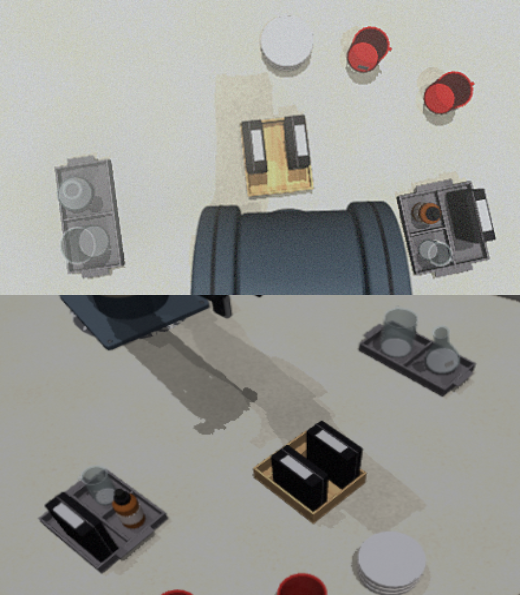

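The picture shows everything upright and in its compartment. The flask reads about 9 mm off centre, so I take one closer look.

Emit:
{"fn": "drive_tool", "kwargs": {"motion": [[0.6,0.5,3,0,0],[0.6,1,6,0,0],[0.6,2,10,0,0],[0.6,3,14,0,0],[0.6,4,18,0,0],[0.6,5,22,0,0],[0.6,6,26,0,0],[0.6,6,28,0,0],[0.6,6,28,0,0],[0.6,6,28,0,0]]}}

```text
clock: 57.55
eef_pos: [0.5416, 0.2523, 0.3216]
eef_rot: [-3.14, -0.001, -2.918]
wrist_force: [0.1, 0.2, 0.4]
opening: 0.601
finger_force: 0.0
```

Run:
```python
from rim import *
p,d,m=cap("wrist"); W=pts(m,d); T=np.array([.4865,.3215])
a=np.deg2rad(8.3);R=np.array([[np.cos(a),-np.sin(a)],[np.sin(a),np.cos(a)]]); q=(W[...,:2]-T)@R; z=W[...,2]
k=(z>.012)&(z<.03)&(np.abs(q[...,1])<.065)&(np.abs(q[...,0])<.08); y=q[k][:,1]*1000; print("tray y edges",np.percentile(y,[1,99]), np.percentile(y[y<-35],50),np.percentile(y[y>35],50))
for n,lo,hi,c in(("flask",.104,.12,.047),("lb",.082,.096,-.047)):
    k=(z>lo)&(z<hi)&(np.hypot(q[...,0]-c,q[...,1])<.045); print(n,k.sum(),cv2.minEnclosingCircle((q[k]*1000).astype(np.float32)),q[k].mean(0)*1000)
```

```text
tray y edges [-48.02403877  53.60761124] -43.845585911741246 49.31291470068406
flask 490 ((45.786155700683594, -8.382580757141113), 15.844711303710938) [ 47.06401791 -11.86061769]
lb 1106 ((-46.50464630126953, 2.5310494899749756), 33.35340118408203) [-46.4811073    5.43143326]
```

Relative to the tray's centre the flask is about 11 mm off (limit 18). Time is ample, so I regrip and recentre it.

Emit:
{"fn": "drive_tool", "kwargs": {"motion": [[0.65,-0.4,3,0,0],[0.65,-0.85,6.8,0,0],[0.65,-0.85,6.8,-3,0],[0.65,-0.85,6.8,-7,0],[0.65,-0.85,6.8,-11,0],[0.65,-0.85,6.8,-15,0],[0.65,-0.85,6.8,-19,0],[0.65,-0.85,6.8,-22,0],[0.65,-0.85,6.8,-23.8,0],[0.65,-0.85,6.8,-23.8,0]], "squeeze": 25}}

```text
clock: 58.6
eef_pos: [0.5323, 0.3194, 0.082]
eef_rot: [-3.139, -0.003, -2.919]
wrist_force: [0.2, 0.6, -0.4]
opening: 0.653
finger_force: 0.0
```

Emit:
{"fn": "drive_tool", "kwargs": {"motion": [[0.4,0,0,0,0],[0.2,0,0,0,0],[0.1,0,0,0,0],[0.1,0,0,0,0],[0.1,0,0,0,0],[0.1,0,0,0.3,0],[0.1,0,0,0.6,0],[0.1,0,0,0.8,0],[0.1,0,0,0.8,0],[0.1,0,0,0.8,0]]}}

```text
clock: 59.6
eef_pos: [0.5326, 0.322, 0.0921]
eef_rot: [-3.141, -0.0, -2.917]
wrist_force: [0.4, 0.4, -0.9]
opening: 0.336
finger_force: 24.7
```

Emit:
{"fn": "drive_tool", "kwargs": {"motion": [[0.1,0,0.2,0,0],[0.1,0,0.45,0,0],[0.1,0,0.7,0,0],[0.1,0,0.75,0,0],[0.1,0,0.75,0,0],[0.1,0,0.75,-0.2,0],[0.1,0,0.75,-0.4,0],[0.1,0,0.75,-0.6,0],[0.1,0,0.75,-0.7,0],[0.1,0,0.75,-0.8,0]]}}

```text
clock: 60.6
eef_pos: [0.5344, 0.3327, 0.0872]
eef_rot: [3.137, 0.006, -2.916]
wrist_force: [-2.9, 2.6, 28.0]
opening: 0.343
finger_force: 24.9
```

Emit:
{"fn": "drive_tool", "kwargs": {"motion": [[0.1,0,0,-0.05,0],[0.1,0,0,-0.1,0],[0.1,0,0,-0.1,0],[0.4,0,0,-0.1,0],[0.5,0,0,-0.1,0],[0.6,0,0,-0.1,0],[0.65,0,0,-0.1,0],[0.65,0,0,-0.1,0],[0.65,0,0,-0.1,0],[0.65,0,0,-0.1,0]]}}

```text
clock: 61.6
eef_pos: [0.5325, 0.3297, 0.0829]
eef_rot: [-3.141, -0.0, -2.916]
wrist_force: [0.8, 0.4, 0.2]
opening: 0.649
finger_force: 0.0
```

Emit:
{"fn": "drive_tool", "kwargs": {"motion": [[0.65,0,0,1,0],[0.65,0,0,4,0],[0.65,0,0,8,0],[0.65,0,0,12,0],[0.65,0,0,16,0],[0.65,0,0,20,0],[0.65,0,-3,24,0],[0.65,0.8,-7,24,0],[0.65,0.8,-7,24,0],[0.65,0.8,-7,24,0]]}}

```text
clock: 62.6
eef_pos: [0.5407, 0.2585, 0.324]
eef_rot: [3.142, 0.001, -2.919]
wrist_force: [0.3, 1.3, 0.2]
opening: 0.654
finger_force: 0.0
```

Run:
```python
from rim import *
p,d,m=cap("wrist"); W=pts(m,d); T=np.array([.4865,.3215])
a=np.deg2rad(8.3);R=np.array([[np.cos(a),-np.sin(a)],[np.sin(a),np.cos(a)]]); q=(W[...,:2]-T)@R; z=W[...,2]
k=(z>.012)&(z<.03)&(np.abs(q[...,1])<.065)&(np.abs(q[...,0])<.08); y=q[k][:,1]*1000; print("tray y edges",np.percentile(y,[1,99]))
for n,lo,hi,c in(("flask",.104,.12,.047),("lb",.082,.096,-.047)):
    k=(z>lo)&(z<hi)&(np.hypot(q[...,0]-c,q[...,1])<.045); print(n,k.sum(),cv2.minEnclosingCircle((q[k]*1000).astype(np.float32)))
print(get_obs()["clock"])
```

```text
tray y edges [-47.98054263  53.53007885]
flask 551 ((47.372535705566406, 8.854921340942383), 15.136049270629883)
lb 1125 ((-46.482383728027344, 2.6250312328338623), 33.58124923706055)
62.65
```

The flask is now about 6 mm off, but the 28 N on lowering is suspicious. I check that it stands upright and on the floor.

Run:
```python
from rim import *
T=np.array([.4865,.3215]);a=np.deg2rad(8.3);R=np.array([[np.cos(a),-np.sin(a)],[np.sin(a),np.cos(a)]])
for n in("wrist","scene"):
    p,d,m=cap(n); W=pts(m,d); q=(W[...,:2]-T)@R*1000; z=W[...,2]*1000
    near=(np.abs(q[...,0]-47)<42)&(np.abs(q[...,1]-3)<42)
    for lo in(6,20,40,60,75,90,105):
        k=near&(z>lo)&(z<lo+12)
        if k.sum()>20: c,r_=cv2.minEnclosingCircle(q[k].astype(np.float32)); print(n,lo,k.sum(),np.round(c,1),round(2*r_,1))
    k=near&(z>104)&(z<125); w=np.c_[q[k],z[k]]; s=np.linalg.lstsq(np.c_[w[:,:2],np.ones(len(w))],w[:,2],rcond=None)[0]; print("rim slope",s[:2],"z",np.percentile(w[:,2],[5,50,95]))
    v,u=np.where(near&(z>2)); c=p[max(v.min()-15,0):v.max()+15,max(u.min()-15,0):u.max()+15]; save("f_"+n,cv2.resize(c,None,fx=3,fy=3))
```

```text
wrist 6 424 [47.4 -0.4] 107.5
wrist 20 439 [56.1 -3.3] 89.3
wrist 40 391 [48.1  7.9] 49.4
wrist 60 301 [46.7  8. ] 34.9
wrist 75 170 [46.2  7.9] 24.6
wrist 90 194 [46.2  7.9] 24.6
wrist 105 535 [47.2  8.7] 30.4
rim slope [-0.02118576 -0.01817074] z [105.5799393  113.58133782 115.55715171]
scene 6 118 [50.5 10. ] 94.7
scene 20 130 [34.8  3.1] 101.9
scene 40 101 [50.9 -0.2] 47.2
scene 60 77 [50.   1.4] 33.2
scene 75 47 [49.9  2.8] 25.9
scene 90 68 [48.9  6.8] 30.8
scene 105 99 [47.6  7.7] 31.8
rim slope [0.00693459 0.04526944] z [104.44749495 111.14982355 114.59695128]
```

The flask's axis is vertical (7.9 to 8.7 mm over its height) and its rim is at 114 mm, so it is seated on the floor. Handing in.

```bash
python3 -c "
from h import *
print(r.finish_job(), get_obs()['clock'])"
```

```text
the job is handed in; nothing more can be done
the job is handed in; nothing more can be done
```

Both trays are made up and the job was handed in at about 63 s of the 144 s. My last measurements had every item upright in its compartment and the two outer boxes in place; the hand-in returned no verdict.

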